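# Change the control board in a card frame and put the screwdrivers away

## Robot

A 7-joint arm with a two-finger parallel gripper is mounted at the origin on a cart in front of the work surface, level with it; the furniture and walls round the work are solid. World frame = base frame: x ahead of the robot, y to its left, z up, the work surface at z = 0. Lengths are in mm, angles in rad, forces in N, time in s.
With the tool pointing down it reaches from about 400 to 875 mm from the base axis. Payload 4.4 kg.
Tool frame: the origin (TCP) lies between the finger pads; the fingertips stand ctrl.finger_overhang ahead of it and the grasp point (between the pads) lies 11 mm behind it (ctrl.finger_overhang is the distance from the TCP to the fingertips, in mm); z points along the fingers, y is the direction in which the jaws open and shut (so a half turn about z gives the same grasp; the last joint's range is limited). The gripper opens to 85 mm and grips with 20 to 120 N. Pads are 22 mm wide; open, the fingers measure 114 mm over their backs; the gripper's body (76 mm by 85 mm) begins 54 mm behind the grasp point. The pads swing forward as they close: fully open they stand 13 mm farther back than shut.
Start: joints at [1.159, 0.628, 0.038, 1.517, -0.027, 0.996, -0.02], TCP at [220.345, -611.527, 239.313] pointing down, gripper open.
Joint ranges: [-3.06, 3.06], [-0.37, 2.12], [-1.25, 1.32], [0.18, 2.47], [-1.1, 4.24], [0.23, 1.98], [-2.94, 2.94]. Speed limits (rad/s): [2.57, 2.57, 3.14, 3.14, 3.14, 3.14, 3.14].

## Interface

Orientations are given as [roll, pitch, yaw] about the fixed x, y, z axes, in that order (R = Rz(yaw) Ry(pitch) Rx(roll)).
In Python, from cell import ctrl gives the robot as it stands. The module is installed in compiled form; this text tells all that it offers.
- The arm moves only by the tool step_arm, never from a script. Its argument "deltas" is a list that holds one entry, the list of rows, each a list of 7 numbers: the opening, from 0 (shut) to 1 (fully open), then the shift along the world's x, y, z in mm, then the turn, a rotation vector about the world's x, y, z in rad. In form: [[[grip, tx, ty, tz, rx, ry, rz], ...]]. A call has 1 to 10 rows; each row shifts and turns the commanded pose from where the row before left it; what a row does not reach is not made up. A row lasts 1/12 s, in which the tool goes at most 41.7 mm and 7.16 degrees, less where a joint would pass 70% of its speed; a pose out of reach is approached as far as the arm can. A call is refused whole if a number of a shift passes 41.7 or a number of a turn 0.125, either way. A call with a gripper value outside its range is refused whole. The fingers move at their own pace and stop on an object; the grip force is fixed at half the most. Time passes only in rows, so rows that do not move let the fingers close. It gives the time, the measured TCP pose, the force and the opening at its end, in the units of the state.
- ctrl.read_state(): the state, without advancing time (a new reading comes with each control period).
- ctrl.get_image(name): name is "side" or "top" or "wrist"; returns (picture, depth): 420x560x3 uint8, red, green, blue; 420x560 float32, mm along the optical axis (not along the pixel's ray), 0 where there is no reading.
- ctrl.camera_info(name): a dict with "intrinsics" (3x3 intrinsics, pixels), "rvec" (rotation vector, rad) and "tvec" (3), from world to camera coordinates, as OpenCV has them. Camera axes: x right, y down, z forward; pixel columns grow to the right and rows downward; lengths in mm; the calibration is good to about 2 mm. A picture is of the moment at which its call begins: read the wrist's pose just before it. camera_info takes no time and is no camera call; for the wrist camera it gives the pose at the moment of the call.
- ctrl.finish_job(): hands the job in, once; it reports no verdict.
The state is a dict: "clock": time; "qpos": joint angles; "qd": joint speeds; "tau": joint torques, N m; "eef_pos": TCP position; "tool_rot": TCP orientation; "force": force on the tool from outside, world axes, zero at the start; "torque": the same for the moment, N m; "width": finger opening in mm.
Only numpy, scipy, OpenCV 4.12 (cv2) and the standard library are available. Lean on these libraries where they do the work, as an engineer would, in place of code of your own. Each camera call takes 0.05 s, during which the arm holds its last target.

## Task

Change the board in the card frame: swing both its ejector levers fully outward so that they pry the old board up, lift it out and stand it in the empty slot of the board rack, then set the new board from the rack in the frame and swing both levers fully inward until it is seated and locked. Also put away the screwdrivers that lie round the card frame, on the near half of the bench (not those at the back): stand each one in the tool caddy, handle up, before or after the boards. Keep the boards upright all the time and leave the other things on the bench where they are.

Things in the scene. Friction and masses are not known exactly. Their poses are not given: they have to be found in the camera images.
- card_frame: Fixed grey base with a card socket, 76 x 200 mm, origin at the centre of its underside. The board stands upright in it along frame y; frame x is its normal. Aluminium guides at y = +-57 mm (gap 8 mm in x, 74 mm high, mouths flared to 24 mm above 62 mm), end stops at y = +-65 mm, 64 mm high (5 mm play at each end). Ejector levers at both ends.
- frame_seat (a point): Point on the socket's floor in the middle of the card frame, 18 mm above the bench: the foot of a seated board is here. With both levers fully outward a board rests on their feet about 10 mm higher.
- lever_left (a joint): Black ejector lever at the frame's +y end: 0 = inward (upright, hook over the board's top corner), 0.62 rad = fully outward (leaning to +y). Pivot along frame x, at y = 74 mm, z = 23 mm; at 0 the tab's middle is 4 mm outward of and 94 mm above it. Its foot lifts the board's end as it swings outward; the hook presses it down inward. Stays where left; about 1 N at the tab moves it.
- lever_right (a joint): The same lever at the frame's -y end (pivot at y = -74 mm): 0 = inward, 0.62 rad = outward, leaning away along -y.
- lever_left_tab (a point): Middle of the left lever's finger tab, 10 mm thick across (frame x), 14 mm wide (frame y), 30 mm tall; can be pinched from above across its thickness, or pushed.
- lever_right_tab (a point): Middle of the right lever's finger tab, the same size.
- old_board_grip (a point): Centre of the old board's aluminium handle bar: 12 mm thick (x, the board's normal), 50 mm long (y, along the board), 16 mm tall, on the top edge of a green board 5 mm thick, 120 mm long, 75 mm tall; 150 g. The centre lies 83 mm above the board's bottom edge; z is up. At the start it is seated in the card frame.
- old_board: The old board; origin at the middle of its bottom edge, z up, y along the board, x its normal.
- new_board_grip (a point): Centre of the handle bar of the new board, which has the same shape and size. At the start it stands in the far slot of the board rack.
- new_board: The new board; origin and axes the same.
- board_rack: Fixed grey rack, 150 x 150 mm, origin at the centre of its underside, with two slots along its y axis at x = -38 mm and x = +38 mm. Slots are 10 mm wide and 30 mm deep (rails from 8 to 38 mm above the bench), with mouths flared to about 25 mm wide at 48 mm; end stops leave a board 5 mm play at each end.
- slot_near (a point): Floor of the slot at rack x = -38 mm, at its middle, 8 mm above the bench (empty at the start); axes as the rack's.
- slot_far (a point): Floor of the slot at rack x = +38 mm (holds the new board at the start).
- tool_caddy: Fixed grey tool caddy, origin at the centre of its underside: three open cups in a row along its y axis, centred at y = -48, 0 and +48 mm. Each cup is about 52 mm (x) by 45 mm (y) inside; 100 mm tall outside, walls 3 mm, floor 3 mm.
- driver_red_grip (a point): Centre of the moulded handle of the middle-length screwdriver (red handle), lying on the bench, 210 mm long; handle 85 mm long, 25 mm wide and 23 mm high, centre 11.5 mm above the bench, a square black anti-roll collar at its front, shaft 6 mm thick. Its y axis points along the tool from the tip to the handle. 90 g. May be absent.
- driver_red_tip (a point): End of that screwdriver's shaft (its tip), 160 mm along -y from the handle's centre; axes the same. May be absent.
- driver_yellow_grip (a point): Centre of the moulded handle of the longest screwdriver (yellow handle), lying on the bench, 248 mm long; handle 85 mm long, 25 mm wide and 23 mm high, centre 11.5 mm above the bench, a square black anti-roll collar at its front, shaft 6 mm thick. Its y axis points along the tool from the tip to the handle. 90 g. May be absent.
- driver_yellow_tip (a point): End of that screwdriver's shaft (its tip), 200 mm along -y from the handle's centre; axes the same. May be absent.
- driver_stub_grip (a point): Centre of the moulded handle of the short stubby screwdriver (green handle), lying on the bench, 150 mm long; handle 85 mm long, 25 mm wide and 23 mm high, centre 11.5 mm above the bench, a square black anti-roll collar at its front, shaft 6 mm thick. Its y axis points along the tool from the tip to the handle. 90 g. May be absent.
- driver_stub_tip (a point): End of that screwdriver's shaft (its tip), 100 mm along -y from the handle's centre; axes the same. May be absent.
- tape_measure_by: Tape measure, 36 x 82 x 68 mm, a bystander.
- padlock_by: Padlock lying flat, 42 x 74 x 18 mm, a bystander.
- masking_tape_by: Roll of masking tape lying flat, 105 mm across, 25 mm high, a bystander.
- wood_block_by: Wooden packing block, 50 x 100 x 38 mm, a bystander.
Mind the look-alikes: they are no part of the job. What is shaped like the new_board but turquoise is not meant.

How it is judged:
By the outcome, as a careful person would: the job done as asked, in the order asked, and still so for the second after the job is handed in, with the robot touching nothing.
Of driver_red, driver_yellow, driver_stub only 1 to 3 are there at a start; the rules pass over those that are not, and their reading is None.
At some moment in a run one of driver_red, driver_yellow may be knocked a few centimetres aside while the robot is not near it.
It also fails if it takes over 210 s, if anything falls off the work surface, if the arm or the gripper's body presses on something with over 40 N, if the wrist force passes 120 N, or if a joint passes its speed limit or range.

## Working session

There is one attempt and no reset: what is moved stays moved. The work goes in short steps, Python scripts to look and compute and a tool call to move; the robot and the scene stay as the last step left them, time stands still between calls to the robot, and variables do not carry over. Pictures are saved under pics/ and viewed, and the job is handed in when it is done.

Besides the shell and the picture viewer there is one more tool, called by a JSON object that holds its "api" and its "payload", one argument or row to a line. step_arm: Moves the arm, as the interface text tells. Its arguments: {"type":"object","properties":{"deltas":{"type":"array"}},"required":["deltas"]}

```bash
ls; mkdir -p pics; cat > h.py <<'E'
import numpy as np, cv2
from cell import ctrl
from scipy.spatial.transform import Rotation as R
def shot(name,fn=None):
    info=ctrl.camera_info(name); im,d=ctrl.get_image(name)
    if fn: cv2.imwrite('pics/'+fn+'.png',im[:,:,::-1]); np.savez('pics/'+fn+'.npz',im=im,d=d,K=info['intrinsics'],r=info['rvec'],t=info['tvec'])
    return im,d,info
def load(fn):
    z=np.load('pics/'+fn+'.npz'); return z['im'],z['d'],dict(intrinsics=z['K'],rvec=z['r'],tvec=z['t'])
def cloud(d,info):
    K=np.array(info['intrinsics']);Rm=cv2.Rodrigues(np.array(info['rvec'],float).reshape(3,1))[0];t=np.array(info['tvec']).ravel()
    v,u=np.mgrid[:d.shape[0],:d.shape[1]]
    p=np.stack([(u-K[0,2])/K[0,0]*d,(v-K[1,2])/K[1,1]*d,d],-1)
    w=(p-t)@Rm; w[d<=0]=np.nan
    return w
def proj(P,info):
    return cv2.projectPoints(np.array(P,float).reshape(-1,1,3),np.array(info['rvec'],float),np.array(info['tvec'],float),np.array(info['intrinsics'],float),None)[0].reshape(-1,2)
E
python3 - <<'E'
from h import *
s=ctrl.read_state(); print(s, ctrl.finger_overhang)
for n in('side','top','wrist'):
    im,d,i=shot(n,n+'0'); print(n,i)
E
```

```text
pics
{'clock': 0.0, 'qpos': array([ 1.15918179,  0.62933173,  0.03840778,  1.51838236, -0.02699009,
        0.99631187, -0.0199709 ]), 'qd': array([-0.00019182, -0.00071513,  0.00121543, -0.00046098, -0.00016318,
       -0.00065222,  0.00040721]), 'tau': array([-3.09032121e-04, -5.63417065e+01,  1.22705709e+00, -1.93453163e+01,
        1.12789779e-02,  1.04534862e-02, -2.13554154e-05]), 'eef_pos': array([ 220.15836535, -610.91940405,  238.3932011 ]), 'tool_rot': array([-3.13967635e+00,  1.31489660e-05,  3.45876367e-01]), 'force': array([1.07164381, 0.70531274, 0.10104423]), 'torque': array([ 0.06033612, -0.04784327,  0.0341172 ]), 'width': 85.37133933489841} 8.0
side {'intrinsics': array([[415.70191824,   0.        , 274.7453    ],
       [  0.        , 415.70191824, 205.29691853],
       [  0.        ,   0.        ,   1.        ]]), 'rvec': array([ 0.71433499, -2.59102928,  1.15231835]), 'tvec': array([528.37797358, 276.57331519, 897.94542127])}
top {'intrinsics': array([[517.51270642,   0.        , 277.77039188],
       [  0.        , 517.51270642, 213.62187858],
       [  0.        ,   0.        ,   1.        ]]), 'rvec': array([ 2.10596554, -2.15011918,  0.17762841]), 'tvec': array([  17.88705796,  607.93988721, 1626.923062  ])}
wrist {'intrinsics': array([[374.43123202,   0.        , 281.64073666],
       [  0.        , 374.43123202, 207.64836313],
       [  0.        ,   0.        ,   1.        ]]), 'rvec': array([-2.34798909,  1.64845608,  0.26804885]), 'tvec': array([-648.88455786,  -42.80046275,  380.82684937])}
```

View pics/top0.png

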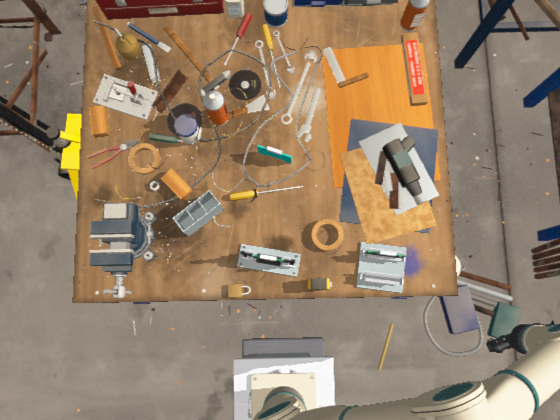

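View pics/side0.png

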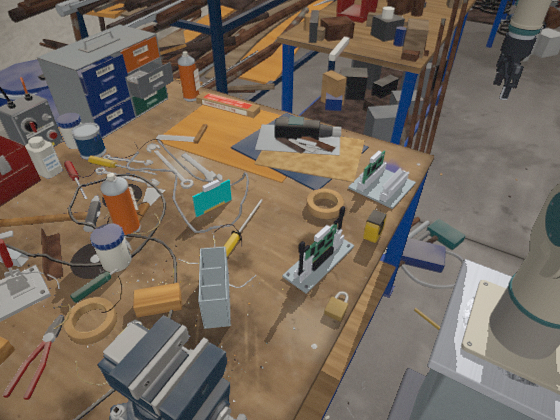

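View pics/wrist0.png

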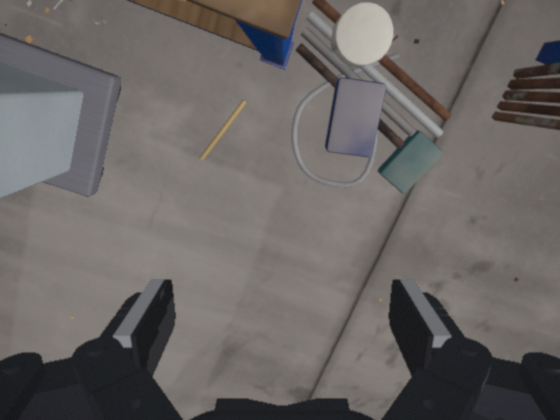

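```bash
python3 - <<'E'
from h import *
im,d,i=load('top0'); w=cloud(d,i)
for u,v in [(237,194),(245,193),(300,187),(165,138),(268,258),(382,252),(382,268),(198,213),(327,235),(238,291),(319,284),(170,183),(275,154),(90,290)]: print(u,v,w[v,u].round(0))
c=im[140:310,60:440]; cv2.imwrite('pics/c1.png',cv2.resize(c,None,fx=2.1,fy=2.1,interpolation=cv2.INTER_CUBIC)[:,:,::-1])
im,d,i=load('side0')
c=im[140:330,60:440]; cv2.imwrite('pics/c2.png',cv2.resize(c,None,fx=2.1,fy=2.1,interpolation=cv2.INTER_CUBIC)[:,:,::-1])
E
```

```text
237 194 [683. 140.  21.]
245 193 [687. 114.  16.]
300 187 [704. -71.  13.]
165 138 [882. 383.  23.]
268 258 [460.  38. 107.]
382 252 [ 472. -317.   97.]
382 268 [ 428. -331.   11.]
198 213 [624. 272.   7.]
327 235 [ 541. -156.    4.]
238 291 [363. 139.  21.]
319 284 [ 379. -120.   67.]
170 183 [721. 360.  40.]
275 154 [808.  10.  54.]
90 290 [377. 624.   3.]
```

View pics/c1.png

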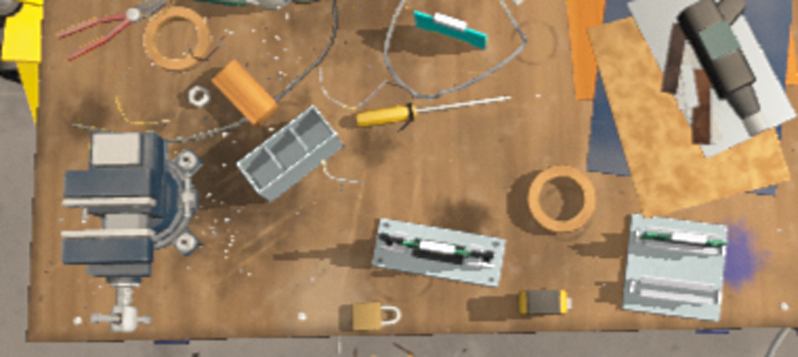

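View pics/c2.png

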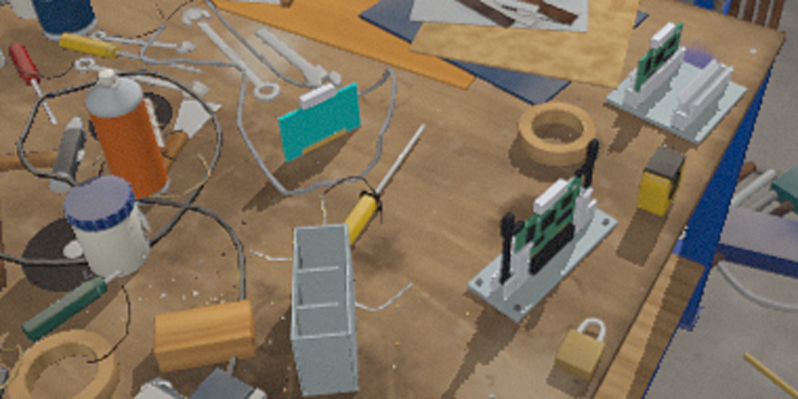

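```bash
python3 - <<'E'
from h import *
im,d,i=load('top0'); w=cloud(d,i)
for u,v in [(150,136),(180,139),(195,140),(205,140),(88,15),(450,15),(280,12),(280,297)]: print(u,v,w[v,u].round(0))
c=im[110:210,100:240]; cv2.imwrite('pics/c3.png',cv2.resize(c,None,fx=5.5,fy=5.5,interpolation=cv2.INTER_CUBIC)[:,:,::-1])
im,d,i=load('side0')
c=im[240:420,0:240]; cv2.imwrite('pics/c4.png',cv2.resize(c,None,fx=3.3,fy=3.3,interpolation=cv2.INTER_CUBIC)[:,:,::-1])
E
```

```text
150 136 [890. 434.  25.]
180 139 [883. 335.   8.]
195 140 [872. 281.  25.]
205 140 [876. 249.  10.]
88 15 [1363.  677.   -8.]
450 15 [1749. -887. -717.]
280 12 [1297.  -16.   92.]
280 297 [342.   4.  -6.]
```

View pics/c3.png

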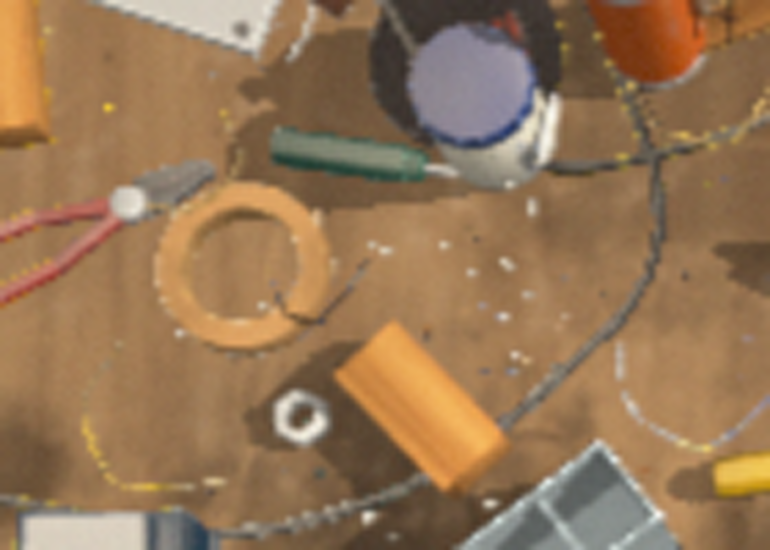

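View pics/c4.png

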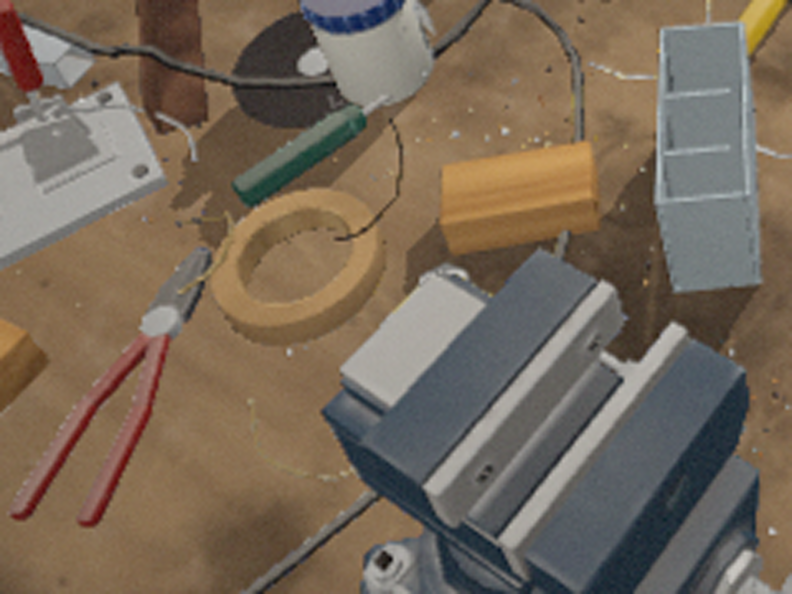

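{"api": "step_arm", "payload": {
  "deltas": [
    [[1,22,26,12,0,0,0.12],[1,22,26,12,0,0,0.12],[1,22,26,12,0,0,0.12],[1,22,26,12,0,0,0.12],[1,22,26,12,0,0,0.12],[1,22,26,12,0,0,0.12],[1,22,26,12,0,0,0.12],[1,22,26,12,0,0,0.12],[1,22,26,12,0,0,0.12],[1,22,26,12,0,0,0.12]]
  ]
}}

```text
clock: 0.98
eef_pos: [440.9, -350.0, 359.8]
tool_rot: [-3.141, -0.0, 1.552]
force: [0.7, -0.5, 0.2]
width: 85.1
```

```bash
python3 - <<'E'
from h import *
s=ctrl.read_state(); print(s['eef_pos'],s['tool_rot'],s['qpos'],s['force'])
im,d,i=shot('wrist','w1')
w=cloud(d,i);print(np.nanmin(w[...,2]))
Rm=cv2.Rodrigues(i['rvec'])[0]; print('campos',-Rm.T@i['tvec'])
E
```

```text
[ 440.92093492 -350.02928539  359.84199349] [-3.14121681e+00 -2.89308284e-07  1.55152801e+00] [ 0.83799329  0.40241147 -0.32186933  1.58483657  0.13479257  1.17656561
  0.4689328 ] [ 0.72683422 -0.52000629  0.22185546]
-730.6589564939655
campos [ 441.29621599 -269.75149209  495.11784005]
```

View pics/w1.png

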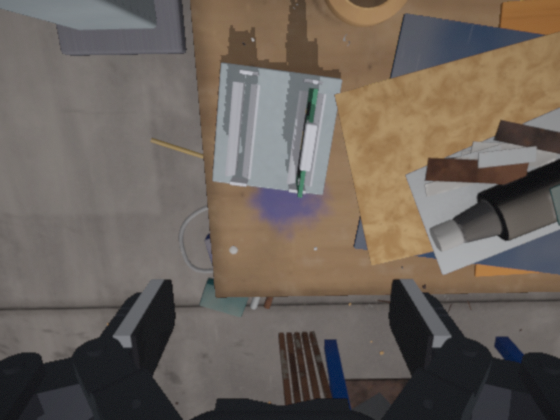

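```bash
cat >> h.py <<'E'
def rect(pts):
    r=cv2.minAreaRect(np.float32(pts)); b=cv2.boxPoints(r); 
    e=[b[1]-b[0],b[2]-b[1]]; L=[np.linalg.norm(x) for x in e]; k=int(np.argmax(L))
    return np.array(r[0]),sorted(L),np.arctan2(e[k][1],e[k][0])%np.pi
def handle(w,im,zlo,zhi,box,lo=150):
    m=(w[...,2]>zlo)&(w[...,2]<zhi)&(w[...,0]>box[0])&(w[...,0]<box[1])&(w[...,1]>box[2])&(w[...,1]<box[3])
    g=im.astype(int); m&=(g.min(-1)>lo)
    return w[m],m
E
python3 - <<'E'
from h import *
im,d,i=load('w1'); w=cloud(d,i)
# table height
print('table',np.nanmedian(w[200:260,300:340,2]), 'rack base',np.nanmedian(w[100:170,262:285,2]),[w[130,250],w[100,222]])
m=(w[...,2]>4)&(w[...,2]<60)&(w[...,0]>350)&(w[...,0]<560)&(w[...,1]>-430)&(w[...,1]<-200)
m[:60]=0
n,l,st,c=cv2.connectedComponentsWithStats(m.astype(np.uint8)); k=1+np.argmax(st[1:,4]); print('rack',rect(w[l==k][:,:2]))
for z0,z1 in((36,60),(88,108)):
    mm=(w[...,2]>z0)&(w[...,2]<z1)&(w[...,0]>350)&(w[...,0]<560)&(w[...,1]>-430)&(w[...,1]<-200)
    n,l,st,c=cv2.connectedComponentsWithStats(mm.astype(np.uint8))
    for k in range(1,n):
        if st[k,4]>40: print(z0,st[k],rect(w[l==k][:,:2]),w[l==k].mean(0).round(1))
E
```

```text
table 0.632696850905335 rack base 8.66218931902363 [array([ 402.44278156, -320.89469514,   45.25831028]), array([ 366.19744724, -287.41812349,   10.15861617])]
rack (array([ 462.41796875, -337.27697754]), [np.float32(161.73193), np.float32(217.62189)], np.float32(3.008149))
36 [225  82  18  94 938] (array([ 382.57278442, -320.73422241]), [np.float32(10.953095), np.float32(109.71129)], np.float32(1.4227307)) [ 383.  -318.8   45. ]
36 [242  84  18  95 808] (array([ 402.32373047, -323.89834595]), [np.float32(10.919573), np.float32(110.071846)], np.float32(1.42335)) [ 402.8 -321.8   45.3]
36 [287  91  21  93 892] (array([ 458.77932739, -332.1567688 ]), [np.float32(12.987406), np.float32(109.903946)], np.float32(1.4236445)) [ 458.5 -330.    45.4]
36 [304  93  22  94 538] (array([ 478.46432495, -335.00067139]), [np.float32(9.11638), np.float32(109.62125)], np.float32(1.4247184)) [ 480.  -329.2   46.9]
88 [299 122  18  49 567] (array([ 467.54278564, -333.86096191]), [np.float32(12.0401535), np.float32(50.03982)], np.float32(1.4229883)) [ 467.3 -332.8   99. ]
```

{"api": "step_arm", "payload": {
  "deltas": [
    [[1,1,34,0,0,0,-0.02],[1,1,34,0,0,0,-0.02],[1,1,34,0,0,0,-0.02],[1,1,34,0,0,0,-0.02],[1,1,34,0,0,0,-0.02],[1,1,34,0,0,0,-0.02],[1,1,34,0,0,0,-0.02],[1,1,34,0,0,0,0],[1,1,28,0,0,0,0],[1,0,0,0,0,0,0]]
  ]
}}

```text
clock: 1.87
eef_pos: [449.2, -45.1, 359.6]
tool_rot: [3.141, -0.003, 1.414]
force: [-0.2, 0.1, 0.2]
width: 85.8
```

```bash
python3 - <<'E'
from h import *
s=ctrl.read_state(); print(s['eef_pos'],s['tool_rot'],s['qpos'],s['force'])
im,d,i=shot('wrist','w2'); w=cloud(d,i)
bx=(w[...,0]>350)&(w[...,0]<570)&(w[...,1]>-110)&(w[...,1]<180)
for z0,z1 in((4,30),(55,85),(90,105),(105,150)):
    mm=(w[...,2]>z0)&(w[...,2]<z1)&bx
    n,l,st,c=cv2.connectedComponentsWithStats(mm.astype(np.uint8))
    for k in range(1,n):
        if st[k,4]>60: print(z0,st[k],rect(w[l==k][:,:2]),w[l==k].mean(0).round(1))
E
```

```text
[449.24840318 -45.12063807 359.64817953] [ 3.14131502 -0.00327933  1.41439665] [ 0.3910796   0.22603394 -0.43564708  1.8521826   0.10355808  1.08519104
 -0.23957885] [-0.16392627  0.08350882  0.23873936]
4 [171   0  35  41 795] (array([365.64224243, 121.43763733]), [np.float32(36.511288), np.float32(41.89264)], np.float32(1.4454144)) [366.5 126.   14.9]
4 [ 250    0   29  160 3196] (array([438.43511963,  38.02708817]), [np.float32(33.160133), np.float32(187.07076)], np.float32(1.3791306)) [435.6  43.4   9.2]
4 [ 283    0   34  162 3286] (array([479.75476074,  30.67663574]), [np.float32(35.125954), np.float32(189.42891)], np.float32(1.3788283)) [485.   35.1   9.2]
4 [336 180  45  14 373] (array([ 538.61157227, -105.48990631]), [np.float32(8.878904), np.float32(56.281948)], np.float32(0.0025289482)) [ 537.5 -105.4   20.3]
4 [221 185  30  22  99] (array([385.28118896, -87.93412781]), [np.float32(20.485527), np.float32(43.18334)], np.float32(2.4541974)) [385.4 -87.5  21.3]
55 [268   9  13  24 248] (array([461.88137817,  96.8978653 ]), [np.float32(12.155477), np.float32(24.584557)], np.fl
[... 569 characters left out ...]
oat32(27.591957), np.float32(35.850445)], np.float32(0.010058927)) [379.4 -95.8  65.2]
90 [279   0   9  52 336] (array([470.01318359,  86.97566223]), [np.float32(7.650207), np.float32(43.6139)], np.float32(1.4194375)) [470.4  89.7  98.8]
90 [275 106   9  46 275] (array([451.75238037,  -8.59440231]), [np.float32(7.6294823), np.float32(45.65647)], np.float32(1.3535031)) [451.1 -10.1  98.9]
105 [275  52  14  54 656] (array([460.7059021 ,  39.51145935]), [np.float32(11.983506), np.float32(49.311714)], np.float32(1.3798944)) [460.8  40.  109.4]
105 [273 151  11  18 174] (array([445.66357422, -36.13635254]), [np.float32(10.052065), np.float32(13.060993)], np.float32(1.4076464)) [446.2 -35.  128.5]
```

View pics/w2.png

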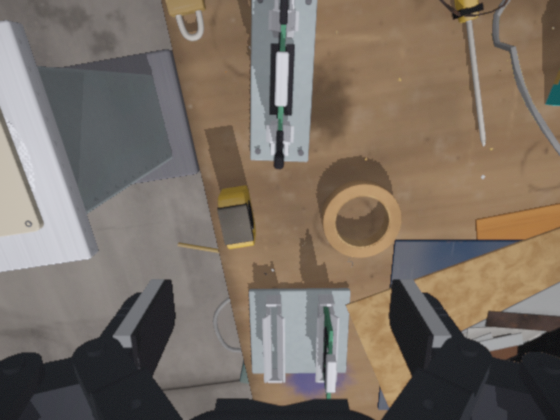

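{"api": "step_arm", "payload": {
  "deltas": [
    [[0,0.3,8,-20,0,0,-0.0035],[0,0.3,8,-20,0,0,-0.0035],[0,0.3,8,-20,0,0,-0.0035],[0,0.3,8,-20,0,0,-0.0035],[0,0.3,8,-20,0,0,-0.0035],[0,0.3,0,-20,0,0,-0.0035],[0,0.3,0,-20,0,0,-0.0035],[0,0.3,0,-20,0,0,-0.0035],[0,0.3,0,-20,0,0,-0.0035],[0,0.3,0,-20,0,0,-0.0035]]
  ]
}}

```text
clock: 2.75
eef_pos: [452.4, -13.2, 158.2]
tool_rot: [3.142, 0.001, 1.368]
force: [-0.3, -0.3, 0.4]
width: 0.1
```

```bash
cat >> h.py <<'E'
FC=np.array([460.7,39.4]); FU=np.array([.1906,.9817]); FX=np.array([.9817,-.1906])
def fr():
    s=ctrl.read_state(); p=s['eef_pos']; r=s['tool_rot']
    print('t',round(s['clock'],2),'pos',p.round(1),'rot',np.round(r,4),'F',s['force'].round(1),'w',round(s['width'],1),'| frame xy',round((p[:2]-FC)@FX,1),round((p[:2]-FC)@FU,1))
E
python3 - <<'E'
from h import *
fr()
im,d,i=shot('wrist','w3')
E
```

```text
t 2.75 pos [452.4 -13.2 158.2] rot [3.1416e+00 8.0000e-04 1.3682e+00] F [-0.3 -0.3  0.4] w 0.1 | frame xy 1.9 -53.3
```

View pics/w3.png

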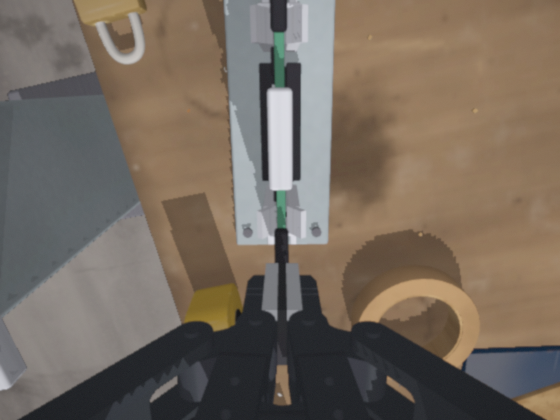

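{"api": "step_arm", "payload": {
  "deltas": [
    [[0,0,8,0,0,0,0],[0,-1,0,-14,0,0,0],[0,0,0,-14,0,0,0],[0,0,0,-14,0,0,0],[0,0,0,0,0,0,0]]
  ]
}}

```text
clock: 3.22
eef_pos: [450.9, -3.7, 116.7]
tool_rot: [-3.14, 0.001, 1.37]
force: [-0.4, -0.9, -0.7]
width: 0.1
```

```bash
python3 - <<'E'
from h import *
fr()
im,d,i=shot('side','s1')
c=im[150:320,250:400]; cv2.imwrite('pics/c5.png',cv2.resize(c,None,fx=3.5,fy=3.5,interpolation=cv2.INTER_CUBIC)[:,:,::-1])
E
```

```text
t 3.22 pos [450.9  -3.7 116.7] rot [-3.1400e+00  7.0000e-04  1.3705e+00] F [-0.4 -0.9 -0.7] w 0.1 | frame xy -1.4 -44.1
```

View pics/c5.png

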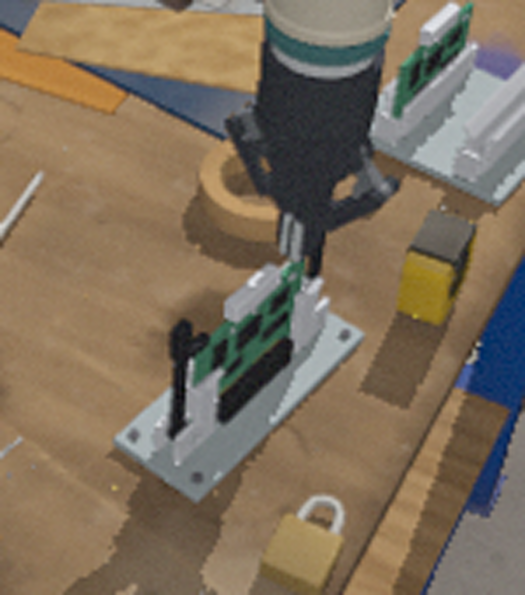

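{"api": "step_arm", "payload": {
  "deltas": [
    [[0,-1.1,-5.9,0,0,0,0],[0,-1.1,-5.9,0,0,0,0],[0,-1.1,-5.9,0,0,0,0],[0,-1.1,-5.9,-1,0,0,0],[0,-1.1,-5.9,-1,0,0,0],[0,-1.1,-5.9,-1,0,0,0],[0,-1.1,-5.9,-2,0,0,0],[0,-1.1,-5.9,-2,0,0,0],[0,-1.1,-5.9,-2,0,0,0],[0,0,0,0,0,0,0]]
  ]
}}

```text
clock: 4.1
eef_pos: [441.1, -60.3, 109.5]
tool_rot: [3.141, 0.004, 1.368]
force: [-2.6, -6.2, 21.8]
width: -0.0
```

{"api": "step_arm", "payload": {
  "deltas": [
    [[0,-1.1,-5.9,-1,0,0,0],[0,-0.8,-4,0,0,0,0],[0,-0.4,-2,0,0,0,0],[0,0,0,0,0,0,0]]
  ]
}}

```text
clock: 4.43
eef_pos: [438.6, -69.4, 107.1]
tool_rot: [-3.141, 0.0, 1.369]
force: [-0.6, 0.2, 0.0]
width: -0.2
```

```bash
python3 - <<'E'
from h import *
fr()
im,d,i=shot('side','s2')
c=im[150:320,250:400]; cv2.imwrite('pics/c6.png',cv2.resize(c,None,fx=3.5,fy=3.5,interpolation=cv2.INTER_CUBIC)[:,:,::-1])
E
```

```text
t 4.43 pos [438.6 -69.4 107.1] rot [-3.1407e+00  5.0000e-04  1.3694e+00] F [-0.6  0.2  0. ] w -0.2 | frame xy -1.0 -111.1
```

View pics/c6.png

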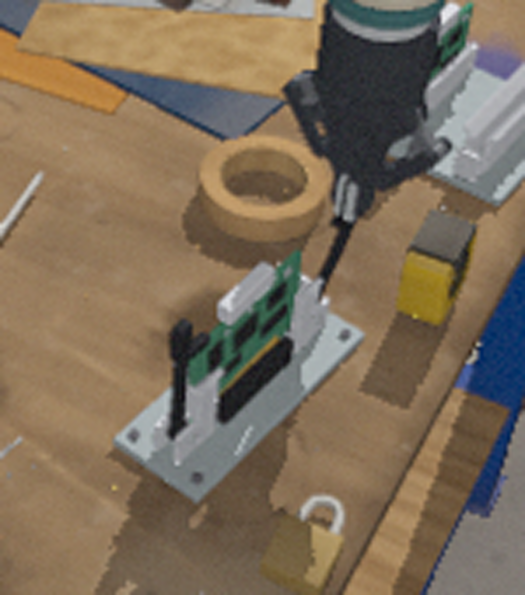

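{"api": "step_arm", "payload": {
  "deltas": [
    [[0,-0.8,-4,0,0,0,0],[0,-0.4,-2,0,0,0,0],[0,0,0,0,0,0,0]]
  ]
}}

```text
clock: 4.73
eef_pos: [438.0, -73.6, 107.1]
tool_rot: [-3.141, -0.001, 1.372]
force: [1.4, 3.0, 0.3]
width: 0.3
```

```bash
python3 - <<'E'
from h import *
fr()
E
```

```text
t 4.73 pos [438.  -73.6 107.1] rot [-3.1414e+00 -1.4000e-03  1.3716e+00] F [1.4 3.  0.3] w 0.3 | frame xy -0.7 -115.3
```

{"api": "step_arm", "payload": {
  "deltas": [
    [[0,-0.6,-3,0,0,0,0],[0,-0.6,-3,0,0,0,0],[0,0,0,0,0,0,0]]
  ]
}}

```text
clock: 4.98
eef_pos: [438.0, -74.7, 107.3]
tool_rot: [3.14, -0.008, 1.376]
force: [0.2, 16.3, 1.1]
width: -0.1
```

{"api": "step_arm", "payload": {
  "deltas": [
    [[0,2,10,0,0,0,0],[0,1,5,18,0,0,0],[0,1,6,20,0,0,0],[0,5,27,15,0,0,0],[0,5,27,0,0,0,0],[0,5,27,0,0,0,0],[0,5,27,0,0,0,0],[0,5,27,0,0,0,0],[0,2,4,0,0,0,0],[0,0,0,0,0,0,0]]
  ]
}}

```text
clock: 5.82
eef_pos: [468.2, 81.3, 160.3]
tool_rot: [3.141, -0.0, 1.375]
force: [0.7, 0.1, 0.4]
width: -0.2
```

```bash
python3 - <<'E'
from h import *
fr()
E
```

```text
t 5.82 pos [468.2  81.3 160.3] rot [ 3.1411e+00 -5.0000e-04  1.3746e+00] F [0.7 0.1 0.4] w -0.2 | frame xy -0.6 42.5
```

{"api": "step_arm", "payload": {
  "deltas": [
    [[0,0.6,2,-14,0,0,0],[0,0,0,-14,0,0,0],[0,0,0,-14,0,0,0],[0,0,0,-2,0,0,0],[0,0,0,0,0,0,0]]
  ]
}}

```text
clock: 6.23
eef_pos: [468.7, 79.0, 116.8]
tool_rot: [3.141, 0.002, 1.368]
force: [-1.7, -1.1, 11.8]
width: 0.2
```

{"api": "step_arm", "payload": {
  "deltas": [
    [[0,1.1,5.9,0,0,0,0],[0,1.1,5.9,0,0,0,0],[0,1.1,5.9,0,0,0,0],[0,1.1,5.9,0,0,0,0],[0,1.1,5.9,-1,0,0,0],[0,1.1,5.9,-1,0,0,0],[0,1.1,5.9,-2,0,0,0],[0,1.1,5.9,-2,0,0,0],[0,1.1,5.9,-2,0,0,0],[0,0,0,0,0,0,0]]
  ]
}}

```text
clock: 7.07
eef_pos: [479.7, 139.9, 110.0]
tool_rot: [3.138, -0.006, 1.375]
force: [-3.1, 5.9, 17.1]
width: 0.0
```

{"api": "step_arm", "payload": {
  "deltas": [
    [[0,1.1,5.9,-1,0,0,0],[0,1.1,5.9,0,0,0,0],[0,1.1,5.9,0,0,0,0],[0,0,0,0,0,0,0]]
  ]
}}

```text
clock: 7.4
eef_pos: [481.5, 153.8, 107.1]
tool_rot: [-3.141, -0.001, 1.373]
force: [0.1, 0.1, 0.4]
width: -0.3
```

```bash
python3 - <<'E'
from h import *
fr()
E
```

```text
t 7.4 pos [481.5 153.8 107.1] rot [-3.1414e+00 -6.0000e-04  1.3726e+00] F [0.1 0.1 0.4] w -0.3 | frame xy -1.4 116.2
```

{"api": "step_arm", "payload": {
  "deltas": [
    [[0,0.6,3,0,0,0,0],[0,0.6,3,0,0,0,0],[0,0.4,2,0,0,0,0],[0,0,0,0,0,0,0]]
  ]
}}

```text
clock: 7.73
eef_pos: [481.6, 154.7, 106.6]
tool_rot: [-3.138, 0.009, 1.367]
force: [-1.6, -9.4, 4.3]
width: -0.2
```

```bash
python3 - <<'E'
from h import *
fr()
E
```

```text
t 7.73 pos [481.6 154.7 106.6] rot [-3.1384  0.0093  1.3673] F [-1.6 -9.4  4.3] w -0.2 | frame xy -1.5 117.2
```

{"api": "step_arm", "payload": {
  "deltas": [
    [[0,-2,-10,0,0,0,0],[0,-1,-5,20,0,0,0],[1,-3,-15,25,0,0,0],[1,-6,-30,25,0,0,0],[1,-6,-30,25,0,0,0],[1,-6,-30,20,0,0,0],[1,-6,-30,20,0,0,0],[1,-4,-20,20,0,0,0],[1,0,0,0,0,0,0]]
  ]
}}

```text
clock: 8.48
eef_pos: [450.0, -14.7, 265.0]
tool_rot: [3.136, 0.002, 1.363]
force: [-0.2, -0.3, 0.4]
width: 83.6
```

```bash
python3 - <<'E'
from h import *
fr()
im,d,i=shot('wrist','w4'); w=cloud(d,i)
for c,nm in((FC,'f'),):
  q=w[...,:2]-FC; fx=q@FX; fy=q@FU
  bx=(abs(fx)<25)&(abs(fy)<160)
  for z0,z1 in((64,80),(85,112),(112,150)):
    mm=(w[...,2]>z0)&(w[...,2]<z1)&bx
    n,l,st,cc=cv2.connectedComponentsWithStats(mm.astype(np.uint8))
    for k in range(1,n):
        if st[k,4]>60:
            P=np.c_[fx[l==k],fy[l==k]]; print(z0,st[k],rect(P),P.mean(0).round(1),w[l==k][:,2].mean().round(1), rect(w[l==k][:,:2])[0])
E
```

```text
t 8.48 pos [450.  -14.7 265. ] rot [3.1361e+00 1.6000e-03 1.3630e+00] F [-0.2 -0.3  0.4] w 83.6 | frame xy -0.2 -55.1
64 [261  27  39  28 763] (array([-2.78606415e-02,  5.84255333e+01]), [np.float32(20.425665), np.float32(30.634508)], np.float32(3.135745)) [-0.1 58.3] 70.8 [471.80786133  96.75802612]
64 [289 167  11  23 237] (array([ 10.73117447, -57.91867828]), [np.float32(9.013444), np.float32(20.840267)], np.float32(1.564539)) [ 10.5 -56.5] 71.8 [460.19555664 -19.50040817]
64 [265 168  17  22 288] (array([ -8.0306778 , -57.78328323]), [np.float32(13.852334), np.float32(21.31263)], np.float32(1.6051483)) [ -8.9 -56.9] 70.5 [441.80401611 -15.7917099 ]
85 [277  40  11  53 422] (array([ 1.08911681, 37.08403015]), [np.float32(7.5809655), np.float32(36.166145)], np.float32(1.5601884)) [ 1.7 36.5] 101.3 [468.83688354  75.59552002]
85 [279 159  10  39 307] (array([  1.07302856, -49.14601898]), [np.float32(7.3849754), np.float32(31.789999)], np.float32(1.5608846)) [  1.7 -47.7] 99.9 [452.38671875  -9.04811096]
85 [278 224  13  45 425] (array([  -0.55554008, -107.26944733]), [np.float32(10.46284), np.float32(36.057552)], np.float32(1.6234167)) [  -0.  -109.3] 101.5 [439.7104187  -65.79388428]
112 [ 277   91   17   69 1112] (array([ 2.68781328, -5.14769936]), [np.float32(11.873601), np.float32(49.970245)], np.float32(1.5652192)) [ 2.9 -4. ] 118.2 [462.35739136  33.83454895]
112 [278 263  13  18 168] (array([-6.46486282e-02, -1.28369690e+02]), [np.float32(10.124376), np.float32(16.370945)], np.float32(1.466337)) [ 1.000e-01 -1.271e+02] 115.6 [436.1708374  -86.60022736]
```

View pics/w4.png

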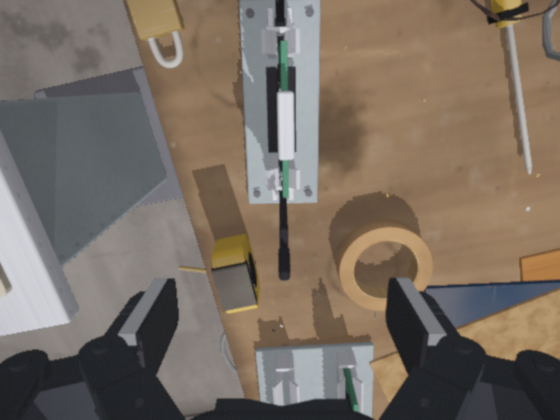

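{"api": "step_arm", "payload": {
  "deltas": [
    [[1,3,12,0,0.003,0,0.004],[1,3,12,-15,0,0,0.004],[1,3,12,-25,0,0,0.004],[1,3.4,12.5,-30,0,0,0.004],[1,0,0,-30,0,0,0],[1,0,0,-30,0,0,0],[1,0,0,-20,0,0,0],[1,0,0,0,0,0,0]]
  ]
}}

```text
clock: 9.2
eef_pos: [458.1, 41.5, 107.9]
tool_rot: [-3.132, -0.002, 1.391]
force: [-0.3, -0.2, 0.0]
width: 85.4
```

```bash
python3 - <<'E'
from h import *
fr()
E
```

```text
t 9.2 pos [458.1  41.5 107.9] rot [-3.1318e+00 -2.1000e-03  1.3912e+00] F [-0.3 -0.2  0. ] w 85.4 | frame xy -2.9 1.5
```

{"api": "step_arm", "payload": {
  "deltas": [
    [[1,0,0,0,0,0,0],[1,0,0,0,0,0,0]]
  ]
}}

```text
clock: 9.37
eef_pos: [461.9, 40.5, 112.6]
tool_rot: [-3.141, -0.004, 1.389]
force: [0.9, -0.3, 0.1]
width: 85.6
```

```bash
python3 - <<'E'
from h import *
fr(); s=ctrl.read_state(); print(s['qpos'],s['qd'])
E
```

```text
t 9.37 pos [461.9  40.5 112.6] rot [-3.1412 -0.0041  1.389 ] F [ 0.9 -0.3  0.1] w 85.6 | frame xy 1.0 1.3
[ 0.05811437  0.5939131  -0.29269125  2.13529672  0.36453524  0.457612
 -0.69810485] [ 0.01774704 -0.02738646  0.00085563 -0.00798239  0.00274284 -0.00098045
 -0.00032376]
```

{"api": "step_arm", "payload": {
  "deltas": [
    [[1,0.3,-3.5,-5,0,0,-0.005],[1,0.2,-3.2,-5.5,0,0,-0.005],[1,0,0,0,0,0,0],[1,0,0,0,0,0,0]]
  ]
}}

```text
clock: 9.7
eef_pos: [462.1, 31.5, 102.0]
tool_rot: [-3.141, -0.003, 1.376]
force: [0.0, 0.3, -0.2]
width: 85.6
```

```bash
python3 - <<'E'
from h import *
fr()
im,d,i=shot('side','s3')
c=im[150:320,250:400]; cv2.imwrite('pics/c7.png',cv2.resize(c,None,fx=3.5,fy=3.5,interpolation=cv2.INTER_CUBIC)[:,:,::-1])
E
```

```text
t 9.7 pos [462.1  31.5 102. ] rot [-3.1414e+00 -2.8000e-03  1.3756e+00] F [ 0.   0.3 -0.2] w 85.6 | frame xy 2.9 -7.5
```

View pics/c7.png

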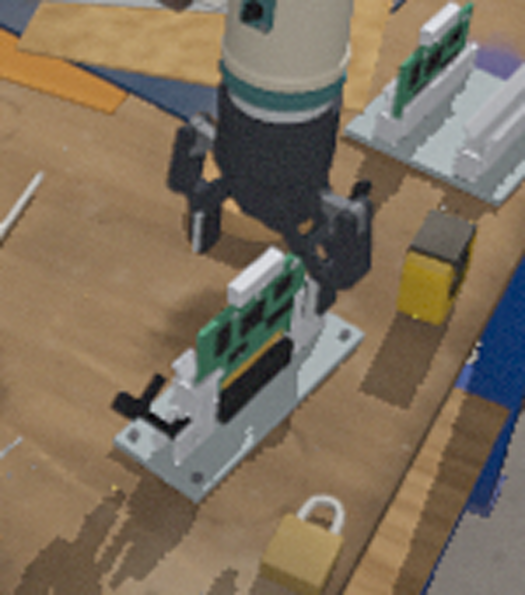

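```bash
python3 - <<'E'
from h import *
fr()
im,d,i=load('s3'); w=cloud(d,i)
for P in ([462,31.5,102],[462.4,33.8,119],[504,25,100],[420,40,100]):
    p=proj(P,i)[0]; print(P,p.round(0),((p-[250,150])*3.5).round(0))
for (cu,cv) in ((205,235),(345,260),(325,295),(255,275)):
    u,v=int(250+cu/3.5),int(150+cv/3.5); print(cu,cv,w[v,u].round(0))
E
```

```text
t 9.75 pos [462.2  31.8 102.1] rot [-3.1416e+00 -3.0000e-03  1.3759e+00] F [-0.1 -0.1  0.4] w 85.5 | frame xy 2.9 -7.2
[462, 31.5, 102] [323. 231.] [257. 283.]
[462.4, 33.8, 119] [323. 226.] [257. 267.]
[504, 25, 100] [309. 223.] [206. 257.]
[420, 40, 100] [338. 240.] [308. 316.]
205 235 [505.  30. 125.]
345 260 [398.  56. 178.]
325 295 [411.  48. 133.]
255 275 [464.  38. 116.]
```

{"api": "step_arm", "payload": {
  "deltas": [
    [[0,0,2,0,0,0,0],[0,0,0,0,0,0,0],[0,0,0,0,0,0,0],[0,0,0,0,0,0,0],[0,0,0,0,0,0,0],[0,0,0,0,0,0,0]]
  ]
}}

```text
clock: 10.25
eef_pos: [462.1, 34.1, 101.8]
tool_rot: [-3.141, -0.003, 1.377]
force: [-0.3, -0.3, 0.1]
width: 12.3
```

```bash
python3 - <<'E'
from h import *
fr()
E
```

```text
t 10.25 pos [462.1  34.1 101.8] rot [-3.1410e+00 -3.0000e-03  1.3767e+00] F [-0.3 -0.3  0.1] w 12.3 | frame xy 2.4 -5.0
```

{"api": "step_arm", "payload": {
  "deltas": [
    [[0,0,0,5,0,0,0],[0,0,0,10,0,0,0],[0,0,0,15,0,0,0],[0,0,0,15,0,0,0],[0,0,0,15,0,0,0],[0,0,0,15,0,0,0],[0,0,0,15,0,0,0],[0,0,0,15,0,0,0],[0,0,0,15,0,0,0],[0,0,0,0,0,0,0]]
  ]
}}

```text
clock: 11.08
eef_pos: [463.4, 34.4, 224.2]
tool_rot: [3.138, -0.004, 1.377]
force: [1.0, 0.1, -1.1]
width: 10.6
```

```bash
python3 - <<'E'
from h import *
fr()
E
```

```text
t 11.08 pos [463.4  34.4 224.2] rot [ 3.1376 -0.0042  1.3766] F [ 1.   0.1 -1.1] w 10.6 | frame xy 3.7 -4.4
```

{"api": "step_arm", "payload": {
  "deltas": [
    [[0,0,-10,0,0,0,0.005],[0,-3,-20,0,0,0,0.005],[0,-6,-30,0,0,0,0.005],[0,-6,-30,0,0,0,0.005],[0,-6,-30,0,0,0,0.005],[0,-6,-30,0,0,0,0.005],[0,-6,-30,0,0,0,0.005],[0,-6,-30,0,0,0,0.005],[0,-6,-30,0,0,0,0.005],[0,-6,-30,0,0,0,0.002]]
  ]
}}

```text
clock: 11.92
eef_pos: [409.9, -237.1, 221.1]
tool_rot: [-3.14, -0.003, 1.424]
force: [0.1, 0.0, -1.3]
width: 10.7
```

{"api": "step_arm", "payload": {
  "deltas": [
    [[0,-6,-30,0,0,0,0],[0,-6,-25,0,0,0,0],[0,-4,-10,0,0,0,0],[0,0,0,0,0,0,0],[0,0,0,0,0,0,0]]
  ]
}}

```text
clock: 12.33
eef_pos: [394.7, -300.0, 221.2]
tool_rot: [-3.14, -0.004, 1.423]
force: [0.5, 0.5, -1.2]
width: 10.6
```

```bash
cat >> h.py <<'E'
RU=np.array([np.cos(1.4233),np.sin(1.4233)]); RX=np.array([RU[1],-RU[0]]); RN=np.array([392.5,-322.3]); RF=np.array([468.6,-333.6])
def rk(c=RN):
    p=ctrl.read_state()['eef_pos']; print('rack rel x,y',((p[:2]-c)@RX).round(1),((p[:2]-c)@RU).round(1))
E
python3 - <<'E'
from h import *
fr();rk()
im,d,i=shot('wrist','w5')
E
```

```text
t 12.33 pos [ 394.7 -300.   221.2] rot [-3.1399 -0.0045  1.4232] F [ 0.5  0.5 -1.2] w 10.6 | frame xy -0.1 -345.8
rack rel x,y -1.1 22.4
```

View pics/w5.png

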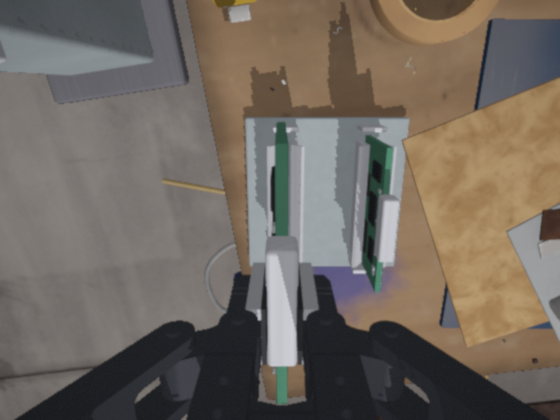

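{"api": "step_arm", "payload": {
  "deltas": [
    [[0,-1.1,-11,0,0,0,0],[0,-1.1,-11,0,0,0,0],[0,0,0,-20,0,0,0],[0,0,0,-20,0,0,0],[0,0,0,-20,0,0,0],[0,0,0,0,0,0,0],[0,0,0,0,0,0,0]]
  ]
}}

```text
clock: 12.97
eef_pos: [392.6, -322.8, 161.3]
tool_rot: [-3.139, -0.004, 1.424]
force: [0.2, -0.1, -0.8]
width: 10.6
```

```bash
python3 - <<'E'
from h import *
fr();rk()
im,d,i=shot('wrist','w6');w=cloud(d,i)
z=ctrl.read_state()['eef_pos'][2]
m=(w[...,2]>z-5)&(w[...,2]<z+40)&(abs(w[...,0]-392)<9)&(abs(w[...,1]+322)<40)
g=im.astype(int)
for nm,c in(('white',m&(g.min(-1)>150)),('green',(g[...,1]>g[...,0]+20)&(abs(w[...,0]-392)<25)&(w[...,2]>z-20)&(w[...,2]<z+20))):
    P=w[c]; print(nm,len(P),rect(P[:,:2]),P[:,2].min(),P[:,2].max(),np.median(P[:,2]))
c=im[100:420,150:450]; cv2.imwrite('pics/c8.png',cv2.resize(c,None,fx=1.8,fy=1.8)[:,:,::-1])
im,d,i=shot('side','s4')
c=im[130:240,300:440]; cv2.imwrite('pics/c9.png',cv2.resize(c,None,fx=5,fy=5,interpolation=cv2.INTER_CUBIC)[:,:,::-1])
E
```

```text
t 12.97 pos [ 392.6 -322.8  161.3] rot [-3.1394 -0.0038  1.4243] F [ 0.2 -0.1 -0.8] w 10.6 | frame xy 2.2 -368.6
rack rel x,y 0.2 -0.5
white 2477 (array([ 389.93551636, -322.47741699]), [np.float32(11.376037), np.float32(49.92318)], np.float32(1.5121877)) 163.78716707553386 192.23170763930085 177.65873581643933
green 1619 (array([ 391.15032959, -322.43005371]), [np.float32(4.67121), np.float32(120.40247)], np.float32(1.4239116)) 142.2886765144846 164.36843478652787 161.95779589435887
```

View pics/c9.png

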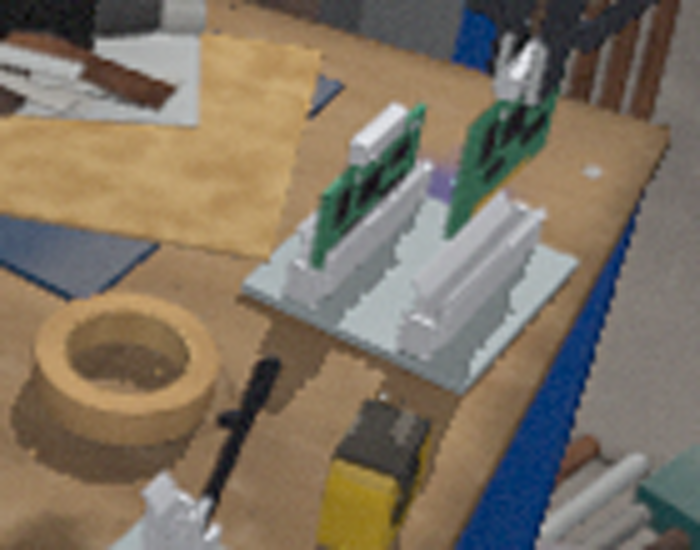

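View pics/c8.png

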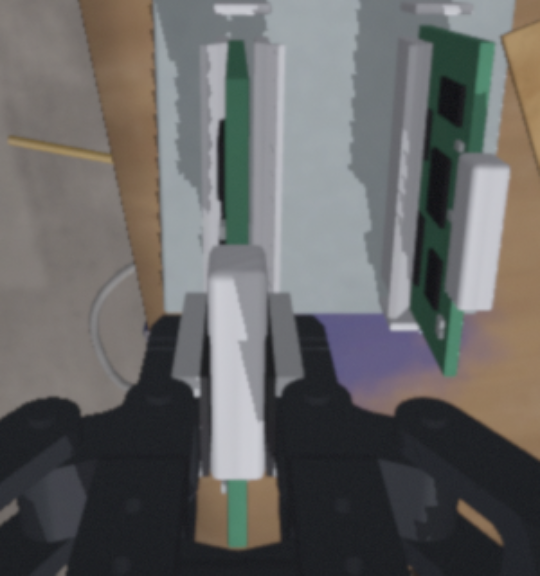

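{"api": "step_arm", "payload": {
  "deltas": [
    [[0,0.3,0,-15,0,0,0],[0,0.3,0,-15,0,0,0],[0,0,0,-8,0,0,0],[0,0,0,-7,0,0,0],[0,0,0,-7,0,0,0],[0,0,0,0,0,0,0]]
  ]
}}

```text
clock: 13.57
eef_pos: [393.3, -322.8, 109.3]
tool_rot: [-3.14, -0.003, 1.424]
force: [-0.2, -0.5, -1.8]
width: 10.7
```

{"api": "step_arm", "payload": {
  "deltas": [
    [[0,0,0,-7,0,0,0],[0,0,0,-7,0,0,0],[0,0,0,-6,0,0,0],[0,0,0,0,0,0,0]]
  ]
}}

```text
clock: 13.9
eef_pos: [392.8, -322.5, 88.7]
tool_rot: [-3.139, -0.004, 1.424]
force: [-0.7, -0.6, -0.7]
width: 10.8
```

```bash
python3 - <<'E'
from h import *
fr();rk()
E
```

```text
t 13.9 pos [ 392.8 -322.5   88.7] rot [-3.1392 -0.0038  1.4238] F [-0.7 -0.6 -0.7] w 10.8 | frame xy 2.3 -368.2
rack rel x,y 0.3 -0.2
```

{"api": "step_arm", "payload": {
  "deltas": [
    [[0,0,0,-3,0,0,0],[0,0,0,-2,0,0,0],[0,0,0,0,0,0,0]]
  ]
}}

```text
clock: 14.15
eef_pos: [393.4, -322.8, 84.5]
tool_rot: [-3.141, -0.003, 1.424]
force: [-0.2, 0.2, -1.9]
width: 10.7
```

```bash
python3 - <<'E'
from h import *
fr();rk()
E
```

```text
t 14.15 pos [ 393.4 -322.8   84.5] rot [-3.1407 -0.0032  1.4238] F [-0.2  0.2 -1.9] w 10.7 | frame xy 3.0 -368.4
rack rel x,y 1.0 -0.4
```

{"api": "step_arm", "payload": {
  "deltas": [
    [[0,0,0,-1.5,0,0,0],[0,0,0,-1,0,0,0],[0,0,0,0,0,0,0]]
  ]
}}

```text
clock: 14.4
eef_pos: [394.0, -322.6, 83.3]
tool_rot: [3.141, -0.003, 1.424]
force: [-1.3, 3.1, 8.1]
width: 10.7
```

{"api": "step_arm", "payload": {
  "deltas": [
    [[0.3,0,0,0,0,0,0],[0.5,0,0,0,0,0,0],[0.6,0,0,0,0,0,0],[0.6,0,0,0,0,0,0],[0.6,0,0,25,0,0,0],[0.6,0,0,30,0,0,0],[0.6,0,0,30,0,0,0],[0.6,0,0,30,0,0,0],[0.6,0,0,0,0,0,0]]
  ]
}}

```text
clock: 15.15
eef_pos: [396.4, -324.8, 202.3]
tool_rot: [3.134, 0.002, 1.423]
force: [0.9, -0.3, 1.1]
width: 51.2
```

```bash
python3 - <<'E'
from h import *
fr();rk(RF)
im,d,i=shot('wrist','w7');w=cloud(d,i)
m=(w[...,2]>88)&(w[...,2]<112)&(im.min(-1)>120)&(abs(w[...,1]+330)<60)&(w[...,0]>370)&(w[...,0]<490)
n,l,st,c=cv2.connectedComponentsWithStats(m.astype(np.uint8))
for k in range(1,n):
    if st[k,4]>100: print(st[k],rect(w[l==k][:,:2]),np.median(w[l==k][:,2]))
im,d,i=shot('side','s5')
c=im[130:240,300:440]; cv2.imwrite('pics/c10.png',cv2.resize(c,None,fx=5,fy=5,interpolation=cv2.INTER_CUBIC)[:,:,::-1])
E
```

```text
t 15.15 pos [ 396.4 -324.8  202.3] rot [3.1336e+00 1.7000e-03 1.4235e+00] F [ 0.9 -0.3  1.1] w 51.2 | frame xy 6.2 -369.8
rack rel x,y -72.8 -1.9
[ 267  167   18   73 1265] (array([ 392.36157227, -321.47445679]), [np.float32(11.776663), np.float32(49.50156)], np.float32(1.412685)) 99.40994291274859
[ 378  167   24   74 1234] (array([ 467.7918396 , -333.42910767]), [np.float32(12.41703), np.float32(49.40457)], np.float32(1.4297388)) 99.45529522800535
```

View pics/c10.png

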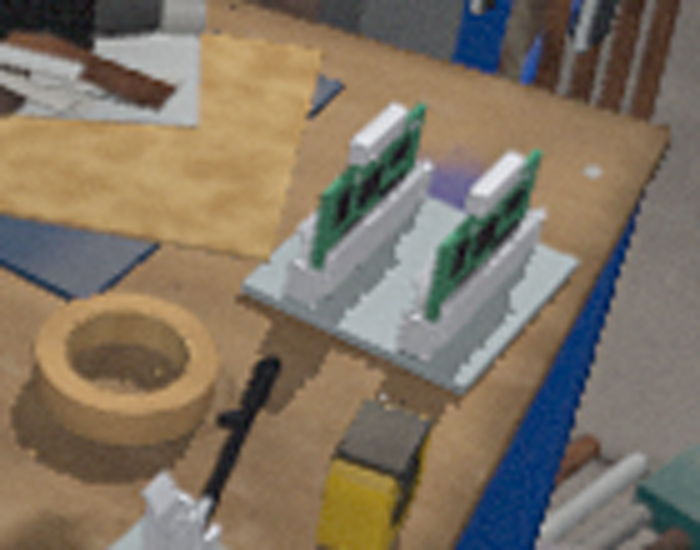

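View pics/w7.png

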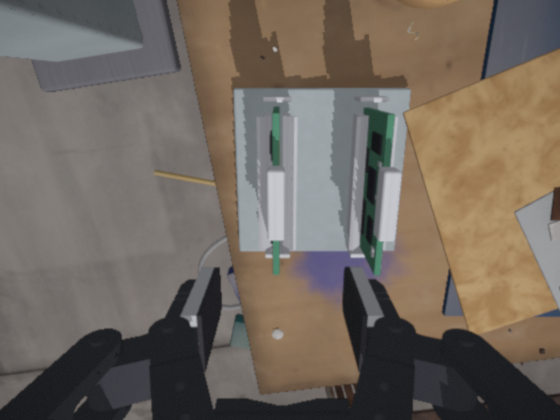

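{"api": "step_arm", "payload": {
  "deltas": [
    [[0.6,20,-2.5,0,0,0,0],[0.6,25,-3,0,0,0,0],[0.6,24,-3,-10,0,0,0],[0.6,0,0,-25,0,0,0],[0.6,0,0,-25,0,0,0],[0.6,0,0,-20,0,0,0],[0.6,0,0,0,0,0,0],[0.6,0,0,0,0,0,0]]
  ]
}}

```text
clock: 15.92
eef_pos: [461.1, -330.5, 115.4]
tool_rot: [-3.137, -0.005, 1.424]
force: [0.2, 0.2, 0.3]
width: 51.2
```

```bash
python3 - <<'E'
from h import *
fr();rk(np.array([467.8,-333.6]))
E
```

```text
t 15.92 pos [ 461.1 -330.5  115.4] rot [-3.1367 -0.005   1.4242] F [0.2 0.2 0.3] w 51.2 | frame xy 70.9 -363.0
rack rel x,y -7.1 2.1
```

{"api": "step_arm", "payload": {
  "deltas": [
    [[0.6,6.7,-3.1,0,0,0,0],[0.6,0,0,-12,0,0,0],[0.6,0,0,-12,0,0,0],[0.6,0,0,-9,0,0,0],[0.6,0,0,0,0,0,0],[0.6,0,0,0,0,0,0]]
  ]
}}

```text
clock: 16.42
eef_pos: [468.5, -334.1, 83.5]
tool_rot: [-3.139, -0.004, 1.424]
force: [0.3, -0.0, 0.5]
width: 51.3
```

```bash
python3 - <<'E'
from h import *
fr();rk(np.array([467.8,-333.6]))
E
```

```text
t 16.42 pos [ 468.5 -334.1   83.5] rot [-3.1393 -0.0037  1.4238] F [ 0.3 -0.   0.5] w 51.3 | frame xy 78.8 -365.2
rack rel x,y 0.8 -0.4
```

{"api": "step_arm", "payload": {
  "deltas": [
    [[0,0,0,-1,0,0,0],[0,0,0,0,0,0,0],[0,0,0,0,0,0,0],[0,0,0,0,0,0,0],[0,0,0,0,0,0,0]]
  ]
}}

```text
clock: 16.83
eef_pos: [469.5, -334.8, 83.9]
tool_rot: [3.141, -0.002, 1.424]
force: [-0.6, 0.6, 2.7]
width: 10.8
```

{"api": "step_arm", "payload": {
  "deltas": [
    [[0,0,0,5,0,0,0],[0,0,0,10,0,0,0],[0,0,0,15,0,0,0],[0,0,0,20,0,0,0],[0,0,0,20,0,0,0],[0,0,0,20,0,0,0],[0,0,0,20,0,0,0],[0,0,0,20,0,0,0],[0,0,0,20,0,0,0],[0,0,0,0,0,0,0]]
  ]
}}

```text
clock: 17.67
eef_pos: [471.2, -335.5, 237.9]
tool_rot: [3.135, 0.0, 1.424]
force: [1.2, -0.4, 0.4]
width: 10.9
```

```bash
python3 - <<'E'
from h import *
fr();rk(np.array([467.8,-333.6]))
E
```

```text
t 17.67 pos [ 471.2 -335.5  237.9] rot [3.1351e+00 3.0000e-04 1.4237e+00] F [ 1.2 -0.4  0.4] w 10.9 | frame xy 81.8 -366.0
rack rel x,y 3.7 -1.4
```

{"api": "step_arm", "payload": {
  "deltas": [
    [[0,0,10,0,0,0,-0.005],[0,-1,20,0,0,0,-0.005],[0,-1,32,0,0,0,-0.005],[0,-1,35,0,0,0,-0.005],[0,-1,35,0,0,0,-0.005],[0,-1,35,0,0,0,-0.005],[0,-1,35,0,0,0,-0.005],[0,-1,35,0,0,0,-0.005],[0,-1,35,0,0,0,-0.005],[0,-1,30,0,0,0,0]]
  ]
}}

```text
clock: 18.5
eef_pos: [458.2, -29.4, 232.3]
tool_rot: [-3.138, -0.003, 1.38]
force: [0.9, -0.2, -1.2]
width: 10.9
```

{"api": "step_arm", "payload": {
  "deltas": [
    [[0,-1,25,0,0,0,0],[0,-1,20,0,0,0,0],[0,0,10,0,0,0,0],[0,0,0,0,0,0,0],[0,0,0,0,0,0,0]]
  ]
}}

```text
clock: 18.92
eef_pos: [457.5, 22.0, 232.7]
tool_rot: [-3.14, -0.002, 1.379]
force: [0.0, -0.1, -1.1]
width: 10.8
```

```bash
python3 - <<'E'
from h import *
fr()
E
```

```text
t 18.92 pos [457.5  22.  232.7] rot [-3.1396e+00 -2.0000e-03  1.3794e+00] F [ 0.  -0.1 -1.1] w 10.8 | frame xy 0.2 -17.7
```

{"api": "step_arm", "payload": {
  "deltas": [
    [[0,1.6,8.2,0,0,0,0],[0,1.6,8.2,0,0,0,0],[0,0,0,-15,0,0,0],[0,0,0,-20,0,0,0],[0,0,0,-20,0,0,0],[0,0,0,-10,0,0,0],[0,0,0,0,0,0,0],[0,0,0,0,0,0,0]]
  ]
}}

```text
clock: 19.58
eef_pos: [461.4, 38.8, 168.1]
tool_rot: [-3.14, -0.003, 1.378]
force: [-0.6, 0.1, -0.9]
width: 10.8
```

```bash
python3 - <<'E'
from h import *
fr()
im,d,i=shot('wrist','w8');w=cloud(d,i)
q=w[...,:2]-FC; fx=q@FX; fy=q@FU; z=ctrl.read_state()['eef_pos'][2]
g=im.astype(int)
c=(g[...,1]>g[...,0]+20)&(abs(fx)<25)&(abs(fy)<80)&(w[...,2]>z-15)&(w[...,2]<z+20)
print('green',c.sum(),rect(np.c_[fx[c],fy[c]]),np.median(w[c][:,2]))
cv2.imwrite('pics/c11.png',im[:,:,::-1])
im,d,i=shot('side','s6')
c=im[150:320,250:400]; cv2.imwrite('pics/c12.png',cv2.resize(c,None,fx=3.5,fy=3.5,interpolation=cv2.INTER_CUBIC)[:,:,::-1])
E
```

```text
t 19.58 pos [461.4  38.8 168.1] rot [-3.1401e+00 -2.9000e-03  1.3781e+00] F [-0.6  0.1 -0.9] w 10.8 | frame xy 0.8 -0.4
green 1672 (array([-0.57231414,  0.05105209]), [np.float32(4.944041), np.float32(119.991)], np.float32(1.5687802)) 167.81580426274658
```

View pics/c11.png

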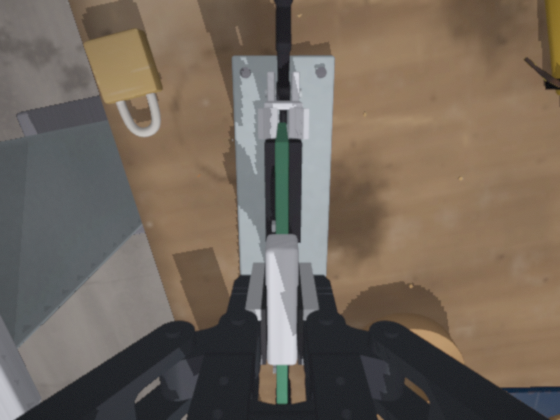

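View pics/c12.png

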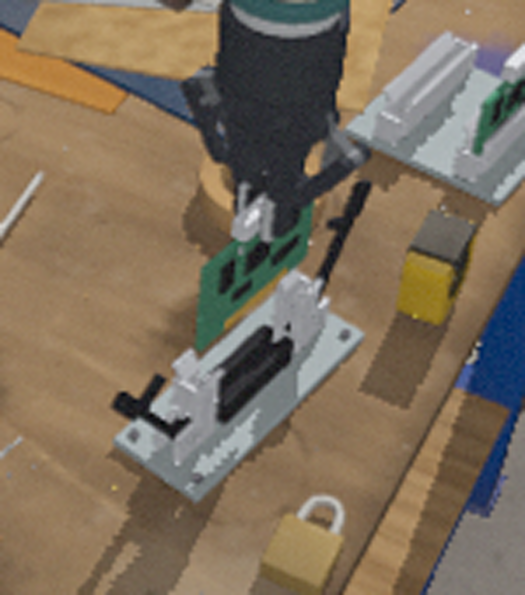

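{"api": "step_arm", "payload": {
  "deltas": [
    [[0,0,0,-12,0,0,0],[0,0,0,-10,0,0,0],[0,0,0,-6,0,0,0],[0,0,0,-6,0,0,0],[0,0,0,-6,0,0,0],[0,0,0,0,0,0,0]]
  ]
}}

```text
clock: 20.18
eef_pos: [461.1, 38.8, 127.8]
tool_rot: [-3.14, -0.003, 1.379]
force: [-0.6, -0.5, -1.3]
width: 11.0
```

{"api": "step_arm", "payload": {
  "deltas": [
    [[0,0,0,-6,0,0,0],[0,0,0,-6,0,0,0],[0,0,0,-5,0,0,0],[0,0,0,-3,0,0,0],[0,0,0,0,0,0,0]]
  ]
}}

```text
clock: 20.6
eef_pos: [461.0, 38.9, 107.6]
tool_rot: [-3.14, -0.003, 1.379]
force: [0.7, 0.9, -1.2]
width: 11.0
```

```bash
python3 - <<'E'
from h import *
fr()
E
```

```text
t 20.6 pos [461.   38.9 107.6] rot [-3.140e+00 -2.700e-03  1.379e+00] F [ 0.7  0.9 -1.2] w 11.0 | frame xy 0.4 -0.5
```

{"api": "step_arm", "payload": {
  "deltas": [
    [[0,0,0,-3,0,0,0],[0,0,0,-2,0,0,0],[0,0,0,0,0,0,0]]
  ]
}}

```text
clock: 20.85
eef_pos: [461.4, 38.8, 103.2]
tool_rot: [-3.141, -0.003, 1.379]
force: [0.6, 0.0, -0.5]
width: 10.6
```

```bash
python3 - <<'E'
from h import *
fr()
E
```

```text
t 20.85 pos [461.4  38.8 103.2] rot [-3.1411e+00 -2.9000e-03  1.3787e+00] F [ 0.6  0.  -0.5] w 10.6 | frame xy 0.8 -0.5
```

{"api": "step_arm", "payload": {
  "deltas": [
    [[0,0,0,-1.5,0,0,0],[0.2,0,0,0,0,0,0],[0.4,0,0,0,0,0,0],[0.6,0,0,0,0,0,0],[0.6,0,0,0,0,0,0],[0.6,0,0,10,0,0,0],[0.6,0,0,20,0,0,0],[0.6,0,0,25,0,0,0],[0.3,0,0,20,0,0,0],[0,0,0,10,0,0,0]]
  ]
}}

```text
clock: 21.68
eef_pos: [462.3, 39.2, 189.0]
tool_rot: [3.139, -0.004, 1.379]
force: [0.7, -0.4, 0.4]
width: 28.1
```

```bash
python3 - <<'E'
from h import *
fr()
im,d,i=shot('side','s7')
c=im[150:320,250:400]; cv2.imwrite('pics/c13.png',cv2.resize(c,None,fx=3.5,fy=3.5,interpolation=cv2.INTER_CUBIC)[:,:,::-1])
E
```

```text
t 21.68 pos [462.3  39.2 189. ] rot [ 3.1391 -0.004   1.3789] F [ 0.7 -0.4  0.4] w 28.1 | frame xy 1.6 0.1
```

View pics/c13.png

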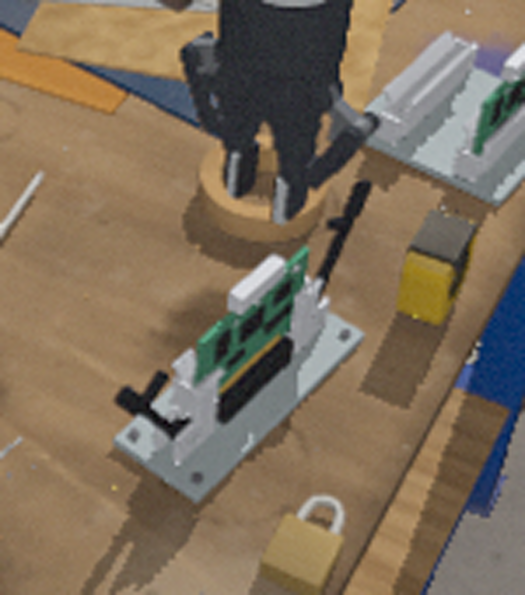

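{"api": "step_arm", "payload": {
  "deltas": [
    [[0,-3,-15,0,0,0,0],[0,-5,-25,0,0,0,0],[0,-6,-30,0,0,0,0],[0,-6,-30,0,0,0,0],[0,-6,-30,0,0,0,0],[0,-6,-30,0,0,0,0],[0,-3,-15,0,0,0,0],[0,0,0,0,0,0,0]]
  ]
}}

```text
clock: 22.4
eef_pos: [424.7, -140.2, 186.0]
tool_rot: [-3.139, -0.001, 1.372]
force: [-0.5, 0.5, -0.4]
width: 0.2
```

```bash
python3 - <<'E'
from h import *
fr()
E
```

```text
t 22.4 pos [ 424.7 -140.2  186. ] rot [-3.1393e+00 -1.1000e-03  1.3719e+00] F [-0.5  0.5 -0.4] w 0.2 | frame xy -1.1 -183.1
```

{"api": "step_arm", "payload": {
  "deltas": [
    [[0,1,0,-20,0,0,0.005],[0,0,0,-20,0,0,0],[0,0,0,-20,0,0,0],[0,0,0,-17,0,0,0],[0,0,0,0,0,0,0],[0,1.4,7,0,0,0,0],[0,1.4,7,0,0,0,0],[0,1.4,7,0,0,0,0]]
  ]
}}

```text
clock: 23.07
eef_pos: [432.6, -113.9, 110.7]
tool_rot: [3.14, -0.004, 1.384]
force: [-0.0, 0.7, -0.2]
width: 0.3
```

```bash
python3 - <<'E'
from h import *
fr()
E
```

```text
t 23.07 pos [ 432.6 -113.9  110.7] rot [ 3.1402 -0.0035  1.3844] F [-0.   0.7 -0.2] w 0.3 | frame xy 1.6 -155.9
```

{"api": "step_arm", "payload": {
  "deltas": [
    [[0,-1,0,-5,0,0,0],[0,0.9,4.9,0,0,0,0],[0,0.9,4.9,0,0,0,0],[0,0.9,4.9,0,0,0,0],[0,0.9,4.9,0,0,0,0],[0,0.9,4.9,0,0,0,0],[0,0.9,4.9,0,0,0,0],[0,0.9,4.9,0,0,0,0],[0,0,0,0,0,0,0]]
  ]
}}

```text
clock: 23.82
eef_pos: [437.2, -79.4, 104.9]
tool_rot: [-3.141, -0.004, 1.385]
force: [0.1, 0.4, -0.2]
width: 0.2
```

```bash
python3 - <<'E'
from h import *
fr()
E
```

```text
t 23.82 pos [437.2 -79.4 104.9] rot [-3.1413 -0.0038  1.3855] F [ 0.1  0.4 -0.2] w 0.2 | frame xy -0.4 -121.1
```

{"api": "step_arm", "payload": {
  "deltas": [
    [[0,0.9,4.9,0,0,0,0],[0,0.9,4.9,0,0,0,0],[0,0.9,4.9,0,0,0,0],[0,0.6,3,0,0,0,0],[0,0,0,0,0,0,0]]
  ]
}}

```text
clock: 24.23
eef_pos: [440.4, -62.0, 104.8]
tool_rot: [-3.141, -0.004, 1.385]
force: [-1.0, -0.2, 0.5]
width: -0.4
```

{"api": "step_arm", "payload": {
  "deltas": [
    [[0,0.6,3,0,0,0,0],[0,0.6,3,0,0,0,0],[0,0,0,0,0,0,0]]
  ]
}}

```text
clock: 24.48
eef_pos: [441.4, -56.5, 104.8]
tool_rot: [-3.141, -0.003, 1.384]
force: [0.4, 0.8, -0.2]
width: -0.1
```

```bash
python3 - <<'E'
from h import *
fr()
im,d,i=shot('side','s8')
c=im[150:320,250:400]; cv2.imwrite('pics/c14.png',cv2.resize(c,None,fx=3.5,fy=3.5,interpolation=cv2.INTER_CUBIC)[:,:,::-1])
E
```

```text
t 24.48 pos [441.4 -56.5 104.8] rot [-3.141  -0.0033  1.3844] F [ 0.4  0.8 -0.2] w -0.1 | frame xy -0.6 -97.8
```

View pics/c14.png

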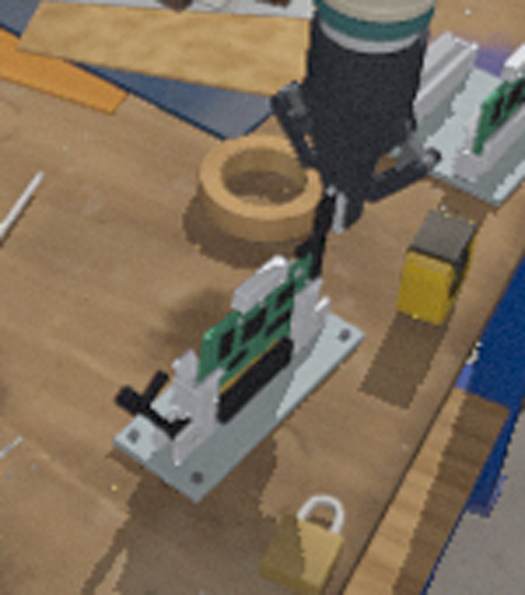

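{"api": "step_arm", "payload": {
  "deltas": [
    [[0,0.6,3,0,0,0,0],[0,0.4,2,0,0,0,0],[0,0,0,0,0,0,0]]
  ]
}}

```text
clock: 24.78
eef_pos: [441.9, -53.7, 104.8]
tool_rot: [-3.14, -0.001, 1.382]
force: [-0.7, -5.2, 2.2]
width: 0.3
```

```bash
python3 - <<'E'
from h import *
fr()
E
```

```text
t 24.78 pos [441.9 -53.7 104.8] rot [-3.1403e+00 -5.0000e-04  1.3823e+00] F [-0.7 -5.2  2.2] w 0.3 | frame xy -0.7 -95.0
```

{"api": "step_arm", "payload": {
  "deltas": [
    [[0,0.6,3,0,0,0,0],[0,0.6,3,0,0,0,0],[0,0,0,0,0,0,0]]
  ]
}}

```text
clock: 25.03
eef_pos: [441.9, -53.2, 104.9]
tool_rot: [-3.139, 0.007, 1.377]
force: [-2.8, -18.5, 3.8]
width: 0.2
```

```bash
python3 - <<'E'
from h import *
fr()
E
```

```text
t 25.03 pos [441.9 -53.2 104.9] rot [-3.1385  0.0066  1.3771] F [ -2.8 -18.5   3.8] w 0.2 | frame xy -0.8 -94.5
```

{"api": "step_arm", "payload": {
  "deltas": [
    [[0,-2,-10,0,0,0,0],[0,-0.5,-3,20,0,0,0],[0,0,0,25,0,0,0],[0,3,15,25,0,0,0],[0,6,30,0,0,0,0],[0,7,35,0,0,0,0],[0,7,35,0,0,0,0],[0,7,35,0,0,0,0],[0,7,35,0,0,0,0],[0,7,35,0,0,0,0]]
  ]
}}

```text
clock: 25.87
eef_pos: [485.0, 163.0, 174.9]
tool_rot: [-3.141, -0.003, 1.384]
force: [1.7, -0.1, -0.1]
width: 0.1
```

{"api": "step_arm", "payload": {
  "deltas": [
    [[0,7,35,0,0,0,0],[0,5,25,0,0,0,0],[0,0,0,0,0,0,0],[0,0,0,0,0,0,0]]
  ]
}}

```text
clock: 26.2
eef_pos: [496.5, 223.0, 174.6]
tool_rot: [-3.14, -0.004, 1.387]
force: [0.4, -1.5, -1.1]
width: -0.3
```

```bash
python3 - <<'E'
from h import *
fr()
E
```

```text
t 26.2 pos [496.5 223.  174.6] rot [-3.1404 -0.0038  1.3874] F [ 0.4 -1.5 -1.1] w -0.3 | frame xy 0.1 187.1
```

{"api": "step_arm", "payload": {
  "deltas": [
    [[0,0,0,-20,0,0,0],[0,0,0,-20,0,0,0],[0,0,0,-15,0,0,0],[0,0,0,-14,0,0,0],[0,-1.2,-7,0,0,0,0],[0,-1.2,-7,0,0,0,0],[0,-1.2,-7,0,0,0,0],[0,-1.2,-6,0,0,0,0],[0,0,0,0,0,0,0]]
  ]
}}

```text
clock: 26.95
eef_pos: [492.5, 191.3, 106.6]
tool_rot: [3.141, -0.002, 1.381]
force: [0.1, 0.0, 0.7]
width: 0.1
```

```bash
python3 - <<'E'
from h import *
fr()
E
```

```text
t 26.95 pos [492.5 191.3 106.6] rot [ 3.1413e+00 -1.8000e-03  1.3809e+00] F [0.1 0.  0.7] w 0.1 | frame xy 2.2 155.2
```

{"api": "step_arm", "payload": {
  "deltas": [
    [[0,-2.5,-4.9,-1,0,0,0],[0,-1,-4.9,-1,0,0,0],[0,-1,-4.9,0,0,0,0],[0,-1,-4.9,0,0,0,0],[0,-1,-4.9,0,0,0,0],[0,-1,-4.9,0,0,0,0],[0,-1,-4.9,0,0,0,0],[0,-1,-4.9,0,0,0,0],[0,-1,-4.9,0,0,0,0],[0,0,0,0,0,0,0]]
  ]
}}

```text
clock: 27.78
eef_pos: [481.3, 148.0, 103.6]
tool_rot: [-3.14, -0.001, 1.382]
force: [0.9, -0.5, -0.4]
width: 0.0
```

{"api": "step_arm", "payload": {
  "deltas": [
    [[0,-0.8,-4,0,0,0,0],[0,-0.7,-3.5,0,0,0,0],[0,-0.6,-3,0,0,0,0],[0,0,0,0,0,0,0]]
  ]
}}

```text
clock: 28.12
eef_pos: [479.4, 138.3, 103.7]
tool_rot: [-3.141, -0.002, 1.383]
force: [0.0, 0.1, -0.5]
width: 0.4
```

```bash
python3 - <<'E'
from h import *
fr()
E
```

```text
t 28.12 pos [479.4 138.3 103.7] rot [-3.1407e+00 -2.1000e-03  1.3831e+00] F [ 0.   0.1 -0.5] w 0.4 | frame xy -0.5 100.7
```

{"api": "step_arm", "payload": {
  "deltas": [
    [[0,-0.6,-3,0,0,0,0],[0,-0.6,-3,0,0,0,0],[0,-0.6,-3,0,0,0,0],[0,0,0,0,0,0,0]]
  ]
}}

```text
clock: 28.45
eef_pos: [478.7, 134.3, 104.0]
tool_rot: [3.14, -0.01, 1.386]
force: [0.3, 9.3, -3.7]
width: 0.4
```

```bash
python3 - <<'E'
from h import *
fr()
E
```

```text
t 28.45 pos [478.7 134.3 104. ] rot [ 3.1403 -0.0099  1.3863] F [ 0.3  9.3 -3.7] w 0.4 | frame xy -0.4 96.6
```

{"api": "step_arm", "payload": {
  "deltas": [
    [[0,-0.6,-3,0,0,0,0],[0,-0.4,-2,0,0,0,0],[0,0,0,0,0,0,0]]
  ]
}}

```text
clock: 28.7
eef_pos: [478.7, 134.0, 104.2]
tool_rot: [3.138, -0.017, 1.39]
force: [1.9, 18.5, -8.3]
width: 0.1
```

```bash
python3 - <<'E'
from h import *
fr()
E
```

```text
t 28.7 pos [478.7 134.  104.2] rot [ 3.1385 -0.0167  1.3898] F [ 1.9 18.5 -8.3] w 0.1 | frame xy -0.4 96.3
```

{"api": "step_arm", "payload": {
  "deltas": [
    [[0,2,10,0,0,0,0],[0,1,5,25,0,0,0],[0,0,0,35,0,0,0],[0,-3,-15,35,0,0,0],[0,-6,-33,30,0,0,0],[0,-6,-33,30,0,0,0],[0,-6,-33,10,0,0,0],[0,-6,-33,0,0,0,0],[0,-4,-20,0,0,0,0],[0,0,0,0,0,0,0]]
  ]
}}

```text
clock: 29.53
eef_pos: [448.0, -27.6, 264.3]
tool_rot: [-3.14, 0.001, 1.376]
force: [0.6, -0.2, -0.5]
width: -0.1
```

```bash
python3 - <<'E'
from h import *
fr()
im,d,i=shot('wrist','w9'); w=cloud(d,i)
q=w[...,:2]-FC; fx=q@FX; fy=q@FU
bx=(abs(fx)<25)&(abs(fy)<160)
for z0,z1 in((64,80),(85,104),(104,150)):
    mm=(w[...,2]>z0)&(w[...,2]<z1)&bx
    n,l,st,cc=cv2.connectedComponentsWithStats(mm.astype(np.uint8))
    for k in range(1,n):
        if st[k,4]>60:
            P=np.c_[fx[l==k],fy[l==k]]; print(z0,st[k],rect(P),P.mean(0).round(1),w[l==k][:,2].mean().round(1))
im,d,i=shot('side','s9')
c=im[150:320,250:400]; cv2.imwrite('pics/c15.png',cv2.resize(c,None,fx=3.5,fy=3.5,interpolation=cv2.INTER_CUBIC)[:,:,::-1])
E
```

```text
t 29.53 pos [448.  -27.6 264.3] rot [-3.1397e+00  1.0000e-03  1.3755e+00] F [ 0.6 -0.2 -0.5] w -0.1 | frame xy 0.3 -68.2
64 [264   9  14  28 374] (array([-9.87900925, 58.50514984]), [np.float32(10.307672), np.float32(20.41427)], np.float32(1.562539)) [-9.7 57.7] 71.2
64 [288   9  15  28 386] (array([ 9.70498848, 58.42137527]), [np.float32(11.098643), np.float32(20.373823)], np.float32(1.5696863)) [ 9.8 57.7] 71.1
64 [266 153  13  23 267] (array([ -9.93496132, -57.48894119]), [np.float32(10.608678), np.float32(20.283634)], np.float32(1.5644593)) [ -9.9 -56.5] 71.4
64 [288 153  13  23 268] (array([  9.68186569, -57.44079971]), [np.float32(10.561347), np.float32(20.247921)], np.float32(1.5831808)) [  9.8 -56.4] 71.2
85 [276   0  13  64 568] (array([-0.88524008, 47.57492828]), [np.float32(8.433322), np.float32(41.854553)], np.float32(1.4880563)) [-0.9 49.1] 97.9
85 [277 134  12  58 441] (array([ -0.52323532, -49.56963348]), [np.float32(8.700401), np.float32(46.226982)], np.float32(1.6327319)) [ -0.6 -50.8] 98.4
104 [ 273   64   17   70 1110] (array([-1.56015205,  0.59300423]), [np.float32(12.013545), np.float32(49.67338)], np.float32(1.5723556)) [-1.5  1.7] 109.5
104 [277 190  14  27 336] (array([  0.29957438, -77.17537689]), [np.float32(10.415428), np.float32(13.7062235)], np.float32(1.5985564)) [  0.2 -74.9] 127.2
```

View pics/w9.png

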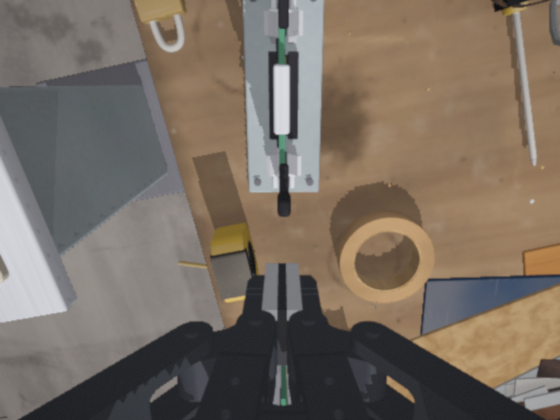

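View pics/c15.png

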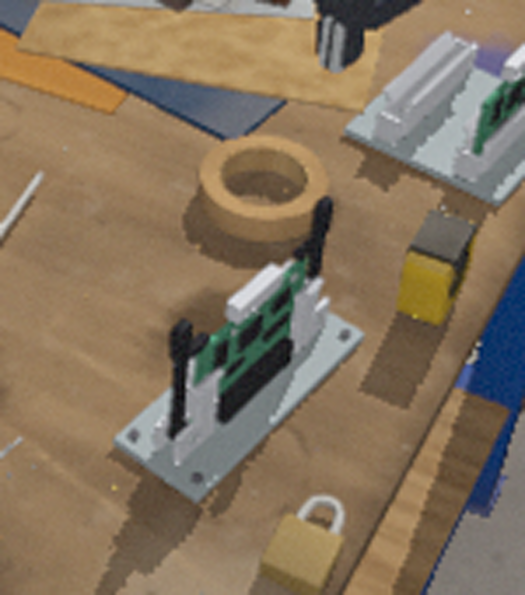

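{"api": "step_arm", "payload": {
  "deltas": [
    [[1,22,4,8,0,0,0],[1,24,5,8,0,0,0],[1,24,5,8,0,0,0],[1,24,5,8,0,0,0],[1,24,5,8,0,0,0],[1,24,5,8,0,0,0],[1,24,5,8,0,0,0],[1,24,5,8,0,0,0],[1,24,5,8,0,0,0],[1,20,5,8,0,0,0]]
  ]
}}

```text
clock: 30.47
eef_pos: [685.0, 29.6, 344.0]
tool_rot: [-3.14, -0.004, 1.386]
force: [-0.1, 0.2, -1.0]
width: 85.5
```

```bash
python3 - <<'E'
from h import *
fr(); print(ctrl.read_state()['qpos'])
im,d,i=shot('wrist','w10')
im,d,i=shot('top','t10')
E
```

```text
t 30.47 pos [685.   29.6 344. ] rot [-3.1401 -0.0037  1.3861] F [-0.1  0.2 -1. ] w 85.5 | frame xy 222.0 33.1
[ 0.11855217  0.62879835 -0.38469043  1.2462087   0.22639722  1.30873495
 -0.44212609]
```

View pics/w10.png

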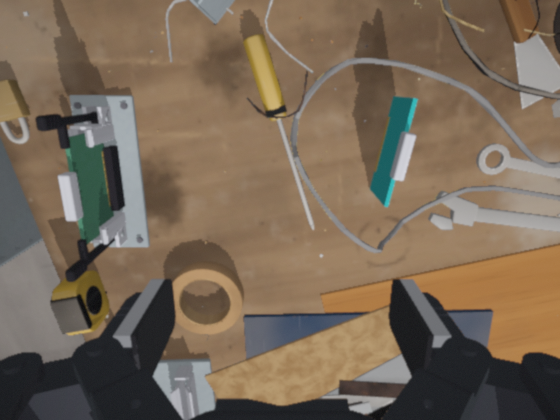

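View pics/t10.png

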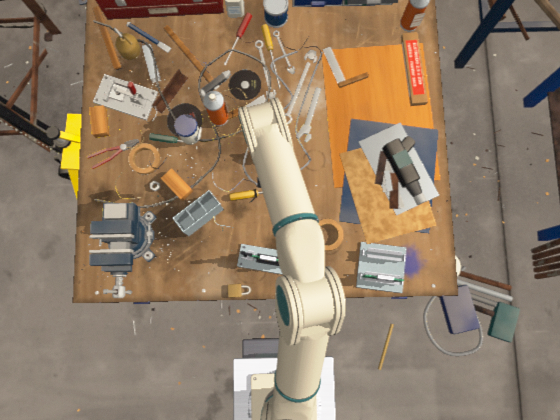

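```bash
cat >> h.py <<'E'
def yellow(fn,cam='wrist',lo=(600,850,-60,260)):
    im,d,i=load(fn); w=cloud(d,i)
    hsv=cv2.cvtColor(im,cv2.COLOR_RGB2HSV)
    m=(hsv[...,0]>18)&(hsv[...,0]<32)&(hsv[...,1]>150)&(hsv[...,2]>110)&(w[...,0]>lo[0])&(w[...,0]<lo[1])&(w[...,1]>lo[2])&(w[...,1]<lo[3])
    n,l,st,c=cv2.connectedComponentsWithStats(m.astype(np.uint8)); k=1+np.argmax(st[1:,4]); P=w[l==k]
    r=rect(P[:,:2]); print('handle',st[k],r,'z',np.percentile(P[:,2],[5,50,95]))
    return P,r
E
python3 - <<'E'
from h import *
P,r=yellow('w10')
im,d,i=load('w10'); w=cloud(d,i)
for u,v in [(313,227),(308,213),(295,170),(285,135)]: print(u,v,w[v-1:v+2,u-1:u+2].reshape(-1,3)[np.argmax(w[v-1:v+2,u-1:u+2,2])].round(1))
c=im[20:240,220:340]; cv2.imwrite('pics/c16.png',cv2.resize(c,None,fx=2.7,fy=2.7,interpolation=cv2.INTER_CUBIC)[:,:,::-1])
# caddy from initial top
im,d,i=load('top0'); w=cloud(d,i)
m=(w[...,2]>85)&(w[...,2]<115)&(abs(w[...,0]-624)<110)&(abs(w[...,1]-272)<120)
P=w[m]; print('caddy',rect(P[:,:2]),P[:,2].mean(),m.sum())
E
```

```text
handle [260  35  24  70 269] (array([689.64923096, 126.38634491]), [np.float32(4.6071906), np.float32(79.39332)], np.float32(1.7013333)) z [14.56120202 18.5121887  22.00923459]
313 227 [705.9 -74.6  16.5]
308 213 [702.3 -55.5  16.3]
295 170 [695.7   5.4  16.3]
285 135 [691.2  50.7  16.8]
caddy (array([615.26043701, 264.03408813]), [np.float32(61.174053), np.float32(146.11151)], np.float32(2.2146668)) 96.00600345012779 233
```

View pics/c16.png

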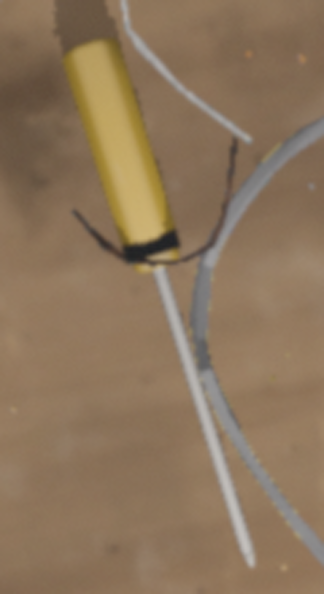

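```bash
cat > kin.py <<'E'
import numpy as np, itertools
from scipy.spatial.transform import Rotation as R
from scipy.optimize import least_squares
S=[([1.15918179,0.62933173,0.03840778,1.51838236,-0.02699009,0.99631187,-0.0199709],[220.158,-610.919,238.393],[-3.13967635,0,0.345876]),
([0.83799329,0.40241147,-0.32186933,1.58483657,0.13479257,1.17656561,0.4689328],[440.92,-350.03,359.84],[-3.1412,0,1.5515]),
([0.3910796,0.22603394,-0.43564708,1.8521826,0.10355808,1.08519104,-0.23957885],[449.248,-45.12,359.648],[3.1413,-.00328,1.4144]),
([0.05811437,0.5939131,-0.29269125,2.13529672,0.36453524,0.457612,-0.69810485],[461.9,40.5,112.6],[-3.1412,-.0041,1.389]),
([0.11855217,0.62879835,-0.38469043,1.2462087,0.22639722,1.30873495,-0.44212609],[685,29.6,344],[-3.1401,-.0037,1.3861])]
ax='zyzyzyz'
def rots(q,s):
    return [R.from_euler(a,si*qi) for a,si,qi in zip(ax,s,q)]
def fitR():
    out=[]
    for s in itertools.product([1,-1],repeat=7):
        if s[1]!=1: continue
        Ms=[]
        for q,p,e in S:
            M=R.identity()
            for r in rots(q,s): M=M*r
            Ms.append(M.inv()*R.from_euler('xyz',e))
        m=R.concatenate(Ms); mean=m.mean(); err=np.degrees((mean.inv()*m).magnitude()).max()
        out.append((err,s,mean))
    out.sort(key=lambda x:x[0]); return out
if __name__=='__main__':
    o=fitR(); 
    for x in o[:5]: print(x[0],x[1],x[2].as_euler('xyz'))
E
python3 kin.py
```

```text
0.0031504892692168296 (-1, 1, -1, 1, -1, 1, -1) [ 6.02682007e-06 -1.37968002e-05  1.57079958e+00]
28.132060479208437 (-1, 1, -1, 1, 1, 1, -1) [-0.04554605 -0.20513948  1.38878413]
35.25775816715349 (-1, 1, -1, -1, 1, -1, -1) [-0.87701213  0.15039705  1.43282742]
35.89219769824308 (-1, 1, 1, 1, -1, 1, -1) [-0.0863709   0.20463092  1.05604442]
36.25482391547365 (-1, 1, -1, -1, -1, -1, -1) [-0.94779046 -0.06294503  1.60310025]
```

```bash
cat >> kin.py <<'E'
SG=(-1,1,-1,1,-1,1,-1); C=R.from_euler('z',np.pi/2)
def chain(q):
    M=R.identity(); o=[M.as_matrix()]
    for r in rots(q,SG): M=M*r; o.append(M.as_matrix())
    return o
def cols(q):
    o=chain(q)
    return np.stack([np.array([0,0,1.]),o[2][:,2],o[3][:,0],o[4][:,2],o[4][:,0],o[6][:,2],o[6][:,0]],1)
E
python3 - <<'E'
from kin import *
A=np.vstack([cols(q) for q,p,e in S]); b=np.concatenate([p for q,p,e in S])
x,res,rk,sv=np.linalg.lstsq(A,b,rcond=None); print(x.round(2),rk,np.abs(A@x-b).max().round(2), sv.round(2))
for sub in ([0,1,3,5],[0,1,2,3,4,5]):
    y=np.linalg.lstsq(A[:,sub],b,rcond=None)[0]; print(sub,y.round(2),np.abs(A[:,sub]@y-b).max())
E
```

```text
[-4.93727e+03  5.71690e+02  2.97000e+00  3.75800e+02 -1.16000e+01
 -4.90765e+03  1.24900e+01] 7 29.38 [4.42 3.82 0.62 0.52 0.39 0.29 0.  ]
[0, 1, 3, 5] [-5448.34   572.43   371.08 -5423.58] 29.542414769212883
[0, 1, 2, 3, 4, 5] [-5.35960e+03  5.66080e+02 -5.01000e+00  3.72390e+02 -1.19700e+01
 -5.32922e+03] 29.57092557682762
```

```bash
python3 - <<'E'
from kin import *
def C2(q):
    o=chain(q); return {'h':o[0][:,2],'y1':o[1][:,1],'x1':o[1][:,0],'z2':o[2][:,2],'y2':o[2][:,1],'x3':o[3][:,0],'y3':o[3][:,1],'z4':o[4][:,2],'x4':o[4][:,0],'y4':o[4][:,1],'y5':o[5][:,1],'x5':o[5][:,0],'z6':o[6][:,2],'x6':o[6][:,0],'y6':o[6][:,1]}
b=np.concatenate([p for q,p,e in S])
for sub in (['z2','y2','z4','y4','h'],['z2','y1','z4','h'],['z2','x1','z4','h'],['z2','x1','x3','z4','h'],['z2','y1','y2','y3','z4','h'],['z2','x3','z4','x5','h'],['z2','x1','x3','z4','x5','x6','h'],['x1','z2','y2','z4','y4','y6','h']):
    A=np.vstack([np.stack([C2(q)[k] for k in sub],1) for q,p,e in S]); y=np.linalg.lstsq(A,b,rcond=None)[0]; r=A@y-b; print(sub,y.round(1),np.abs(r).max().round(1))
    if sub[1]=='y1': print(r.reshape(-1,3).round(1))
E
```

```text
['z2', 'y2', 'z4', 'y4', 'h'] [558.4 -10.1 382.1 -17.2  -5. ] 0.7
['z2', 'y1', 'z4', 'h'] [559.6 -27.5 386.2  -5.9] 4.3
[[ 2.3 -4.3 -2.4]
 [ 0.1  1.5  0.7]
 [-3.3  0.9 -0.1]
 [-2.4 -0.4 -0.8]
 [-0.8 -0.4  2.7]]
['z2', 'x1', 'z4', 'h'] [546.2  39.1 343.3 -16.1] 27.1
['z2', 'x1', 'x3', 'z4', 'h'] [554.7  53.  -48.2 372.1 -30.5] 29.4
['z2', 'y1', 'y2', 'y3', 'z4', 'h'] [558.4  -5.1  -5.1 -17.2 382.1  -5. ] 0.7
[[ 0.7  0.1  0.2]
 [ 0.6  0.6 -0.1]
 [ 0.1 -0.4 -0.1]
 [-0.4 -0.7  0. ]
 [ 0.1 -0.6 -0.1]]
['z2', 'x3', 'z4', 'x5', 'h'] [622.4 -25.3 379.6  14.5 -63.4] 30.2
['z2', 'x1', 'x3', 'z4', 'x5', 'x6', 'h'] [554.3  58.9  -9.1 383.4  -0.6  50.6  -7.3] 28.3
['x1', 'z2', 'y2', 'z4', 'y4', 'y6', 'h'] [ -1.3 559.1  -9.6 382.7 -15.3  -2.7  -5.5] 0.7
```

```bash
cat >> kin.py <<'E'
P=dict(h=284.8,z2=558.4,y2=-10.1,z4=382.1,y4=-17.2,L3=289.8)
LO=np.array([-3.06,-.37,-1.25,.18,-1.1,.23,-2.94]);HI=np.array([3.06,2.12,1.32,2.47,4.24,1.98,2.94])
def fk(q):
    o=chain(q)
    p=np.array([0,0,P['h']])+P['z2']*o[2][:,2]+P['y2']*o[2][:,1]+P['z4']*o[4][:,2]+P['y4']*o[4][:,1]+P['L3']*o[6][:,2]
    return p,R.from_matrix(o[7])*C
def ik(p,Rt,q0,w=0.02,lock=True):
    def f(q):
        a,b=fk(q); return np.r_[(a-p)/100,(Rt.inv()*b).as_rotvec()*3,w*(q-q0)]
    s=least_squares(f,np.clip(q0,LO+.02,HI-.02),bounds=(LO+.01,HI-.01)); a,b=fk(s.x)
    return s.x,np.linalg.norm(a-p),(Rt.inv()*b).magnitude()
E
python3 - <<'E'
from kin import *
for q,p,e in S: print((fk(q)[0]-p).round(1))
rng=np.random.default_rng(0)
# final: driver axis up = handle dir; tool z horizontal dir psi; lean
ctr=np.array([615,264])
for lean in (0,):
  for psi in np.arange(-180,180,30):
    d=np.array([np.cos(np.radians(psi)),np.sin(np.radians(psi)),0]); best=None
    zt=d; 
    for sg in (1,-1):
      yt=sg*np.array([-d[1],d[0],0]); xt=np.cross(yt,zt); Rt=R.from_matrix(np.stack([xt,yt,zt],1))
      p=np.array([*ctr,215])+11*d
      for k in range(25):
        q0=rng.uniform(LO,HI); x,a,b=ik(p,Rt,q0,w=0)
        if a<2 and b<.01: print(psi,sg,x.round(2)); break
E
```

```text
[0.5 0.6 0.2]
[ 0.5  0.6 -0.1]
[ 0.3  0.5 -0.1]
[-0.3  0.5  0. ]
[-0.2  0.6 -0.1]
-90 1 [-0.91  1.28  0.39  1.04  0.78  1.94 -0.72]
-90 -1 [-0.89  1.27  0.34  1.04  0.81  1.96  2.4 ]
-60 1 [-0.73  1.1  -0.23  1.5   1.4   1.9  -1.08]
-60 -1 [-0.89  1.09  0.06  1.51  1.25  1.7   2.1 ]
-30 1 [-0.52  1.07 -0.55  1.92  1.93  1.96 -1.22]
-30 -1 [-0.88  1.    0.02  1.93  1.74  1.52  1.78]
0 1 [-0.86  1.    0.19  2.26  2.4   1.54 -1.77]
0 -1 [-1.09  1.09  0.54  2.27  2.41  1.34  1.13]
30 1 [-0.77  1.12  0.57  2.36  3.17  1.84 -2.07]
30 -1 [-0.15  1.01 -0.35  2.34  3.32  1.7   1.89]
60 1 [ 0.4   1.14 -0.78  2.12  4.09  0.96 -1.21]
60 -1 [ 0.39  1.13 -0.76  2.12  4.1   0.98  1.92]
90 1 [ 0.5   1.25 -0.93  1.73 -1.08  0.83 -2.16]
90 -1 [ 0.59  1.39 -1.17  1.73 -0.78  0.64  0.76]
120 1 [ 0.14  1.19 -0.42  1.29 -0.95  1.62 -2.35]
120 -1 [ 0.09  1.17 -0.32  1.29 -1.02  1.67  0.83]
```

```bash
cat > sim.py <<'E'
from kin import *
q=np.array([0.11855217,0.62879835,-0.38469043,1.2462087,0.22639722,1.30873495,-0.44212609])
def pose(hd,tilt,sg=1):
    # hd handle world angle; tilt 0..pi/2 ; jaw axis horizontal perpendicular
    h=np.array([np.cos(hd),np.sin(hd),0]); zt=np.array([0,0,-1])*np.cos(tilt)+h*np.sin(tilt)
    yt=np.array([np.sin(hd),-np.cos(hd),0])*sg; xt=np.cross(yt,zt)
    return R.from_matrix(np.stack([xt,yt,zt],1)),zt
def run(q,p0,p1,hd0,hd1,t0,t1,n,sg=1,w=.05):
    for k in range(1,n+1):
        s=k/n; Rt,zt=pose(hd0+(hd1-hd0)*s,t0+(t1-t0)*s,sg); p=np.array(p0)*(1-s)+np.array(p1)*s
        q,a,b=ik(p+11*zt,Rt,q,w)
        if k%max(1,n//5)==0 or a>3: print(k,'tilt',round(t0+(t1-t0)*s,2),q.round(2),round(a,1),round(b,3))
    return q
if __name__=='__main__':
    g=[683,122,20]
    print('grasp'); q=run(q,[685,29,350],g,1.688,1.688,0,0,10)
    print('lift'); q=run(q,g,[660,100,330],1.688,1.688,0,0,10)
    for hd in (1.688,2.0,2.3):
        print('tilt',hd); q2=run(q,[660,100,330],[600,210,330],1.688,hd,0,1.57,15)
        print('place'); run(q2,[600,210,330],[615,264,215],hd,hd,1.57,1.57,8)
E
python3 sim.py
```

```text
grasp
2 tilt 0.0 [ 0.13  0.69 -0.45  1.35  0.3   1.17 -0.23] 0.0 0.0
4 tilt 0.0 [ 0.1   0.75 -0.43  1.42  0.33  1.04 -0.28] 0.0 0.0
6 tilt 0.0 [ 0.06  0.82 -0.4   1.48  0.37  0.92 -0.34] 0.0 0.0
8 tilt 0.0 [ 0.01  0.9  -0.37  1.5   0.4   0.81 -0.39] 0.0 0.0
10 tilt 0.0 [-0.03  0.99 -0.34  1.51  0.43  0.72 -0.44] 0.0 0.0
lift
2 tilt 0.0 [-0.01  0.9  -0.37  1.51  0.4   0.8  -0.41] 0.0 0.0
4 tilt 0.0 [ 0.01  0.82 -0.39  1.5   0.37  0.9  -0.38] 0.0 0.0
6 tilt 0.0 [ 0.03  0.74 -0.42  1.47  0.33  1.   -0.35] 0.0 0.0
8 tilt 0.0 [ 0.05  0.68 -0.44  1.42  0.3   1.11 -0.32] 0.0 0.0
10 tilt 0.0 [ 0.06  0.62 -0.45  1.35  0.27  1.24 -0.29] 0.0 0.0
tilt 1.688
3 tilt 0.31 [ 0.23  0.64 -0.6   1.39  0.04  1.15 -0.16] 0.0 0.0
6 tilt 0.63 [ 0.4   0.71 -0.76  1.45 -0.18  1.08 -0.01] 0.0 0.0
9 tilt 0.94 [ 0.54  0.83 -0.93  1.53 -0.37  1.    0.14] 0.0 0.0
12 tilt 1.26 [ 0.63  1.   -1.09  1.61 -0.53  0.93  0.3 ] 0.0 0.0
15 tilt 1.57 [ 0.67  1.22 -1.24  1.67 -0.65  0.86  0.47] 0.0 0.0
place
1 tilt 1.57 [ 0.66  1.24 -1.23  1.67 -0.65  0.85  0.48] 0.0 0.0
2 tilt 1.57 [ 0.65  1.26 -1.22  1.67 -0.64  0.84  0.5 
[... 1391 characters left out ...]
 [ 0.42  0.93 -0.9   1.28 -0.25  1.39  0.25] 0.0 0.0
12 tilt 1.26 [ 0.41  1.09 -0.99  1.22 -0.37  1.53  0.31] 0.0 0.0
15 tilt 1.57 [ 0.37  1.25 -1.06  1.17 -0.48  1.67  0.31] 0.0 0.0
place
1 tilt 1.57 [ 0.36  1.27 -1.06  1.16 -0.48  1.66  0.32] 0.0 0.0
2 tilt 1.57 [ 0.35  1.29 -1.05  1.16 -0.47  1.65  0.33] 0.0 0.0
3 tilt 1.57 [ 0.34  1.31 -1.04  1.15 -0.46  1.64  0.34] 0.0 0.0
4 tilt 1.57 [ 0.32  1.33 -1.04  1.14 -0.45  1.63  0.36] 0.0 0.0
5 tilt 1.57 [ 0.31  1.35 -1.03  1.13 -0.44  1.63  0.37] 0.0 0.0
6 tilt 1.57 [ 0.3   1.36 -1.03  1.12 -0.43  1.62  0.38] 0.0 0.0
7 tilt 1.57 [ 0.28  1.38 -1.02  1.11 -0.42  1.62  0.39] 0.0 0.0
8 tilt 1.57 [ 0.27  1.4  -1.01  1.09 -0.41  1.61  0.4 ] 0.0 0.0
```

{"api": "step_arm", "payload": {
  "deltas": [
    [[1,-12,26,2,0,0,0],[1,-12,26,2,0,0,0],[1,-12,26,2,0,0,0],[1,-12,26,2,0,0,0],[1,-6,13,2,0,0,0],[1,0,0,0,0,0,0],[1,0,0,0,0,0,0]]
  ]
}}

```text
clock: 31.15
eef_pos: [629.5, 144.5, 354.4]
tool_rot: [-3.142, -0.002, 1.386]
force: [0.4, -0.9, -1.5]
width: 85.0
```

```bash
python3 - <<'E'
from h import *
fr()
im,d,i=shot('wrist','w11'); w=cloud(d,i)
m=(w[...,2]>90)&(w[...,2]<110)&(abs(w[...,0]-624)<120)&(abs(w[...,1]-272)<140)
n,l,st,cc=cv2.connectedComponentsWithStats(m.astype(np.uint8)); k=1+np.argmax(st[1:,4]); P=w[l==k]; print('caddy',st[k],rect(P[:,:2]),P[:,2].mean())
E
```

```text
t 31.15 pos [629.5 144.5 354.4] rot [-3.1415e+00 -2.0000e-03  1.3858e+00] F [ 0.4 -0.9 -1.5] w 85.0 | frame xy 145.6 135.3
caddy [ 165    0  154  121 1324] (array([613.42944336, 264.38580322]), [np.float32(58.12559), np.float32(146.03804)], np.float32(2.221408)) 99.4130307481514
```

View pics/w11.png

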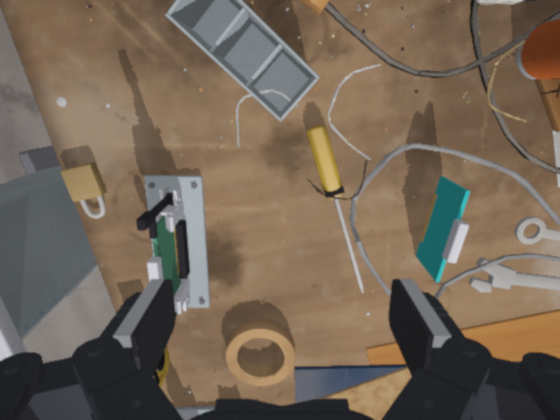

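```bash
python3 - <<'E'
from h import *
for fn in('w11','w10'):
    im,d,i=load(fn); w=cloud(d,i)
    hsv=cv2.cvtColor(im,cv2.COLOR_RGB2HSV)
    m=(abs(w[...,0]-684)<40)&(abs(w[...,1]-122)<70)&(hsv[...,1]>150)&(hsv[...,0]>18)&(hsv[...,0]<35)
    m=cv2.morphologyEx(m.astype(np.uint8),cv2.MORPH_OPEN,np.ones((2,2)))
    n,l,st,cc=cv2.connectedComponentsWithStats(m); k=1+np.argmax(st[1:,4]); P=w[l==k]; P=P[P[:,2]>12]
    print(fn,st[k],rect(P[:,:2]),P[:,2].mean(), np.percentile(P[:,2],95))
    # shaft: brightish pixels along expected line
    sh=(w[...,2]>9)&(w[...,2]<24)&(abs(w[...,0]-697)<25)&(w[...,1]<60)&(w[...,1]>-85)&(hsv[...,1]<70)&(hsv[...,2]>120)
    Q=w[sh][:,:2]; 
    if len(Q)>10:
        v=cv2.fitLine(np.float32(Q),cv2.DIST_HUBER,0,.01,.01).ravel(); print('shaft',len(Q),v, Q[:,1].min(),Q[:,1].max(), 'x at y=122', v[2]+v[0]/v[1]*(122-v[3]))
E
```

```text
w11 [308 128  20  64 238] (array([670.58984375, 125.06298828]), [np.float32(10.696515), np.float32(81.81258)], np.float32(1.5973315)) 20.05692041027689 23.25011778602028
shaft 387 [ 1.23063326e-01 -9.92398798e-01  6.95871399e+02 -5.23530483e+00] -77.98072971663152 59.72096546635326 x at y=122 680.09344
w10 [261  36  24  70 271] (array([690.31945801, 125.12150574]), [np.float32(4.250899), np.float32(79.14185)], np.float32(1.695488)) 17.323898993807713 21.34650883070154
shaft 488 [ 1.2568721e-01 -9.9206990e-01  6.9612665e+02 -5.3902655e+00] -78.64347951709647 59.78288610806462 x at y=122 679.9873
```

{"api": "step_arm", "payload": {
  "deltas": [
    [[1,5,-2.4,-24,0,0,0.031],[1,5,-2.4,-26,0,0,0.031],[1,5,-2.4,-26,0,0,0.031],[1,5,-2.4,-26,0,0,0.031],[1,5,-2.4,-26,0,0,0.031],[1,5,-2.4,-26,0,0,0.031],[1,5,-2.4,-26,0,0,0.031],[1,5,-2.4,-26,0,0,0.031],[1,5,-2.4,-26,0,0,0.031],[1,5,-2.4,-20,0,0,0.031]]
  ]
}}

```text
clock: 32.03
eef_pos: [679.7, 116.4, 99.2]
tool_rot: [-3.138, -0.001, 1.692]
force: [0.9, 0.6, -0.1]
width: 85.5
```

```bash
python3 - <<'E'
from h import *
fr()
im,d,i=shot('wrist','w12'); w=cloud(d,i)
hsv=cv2.cvtColor(im,cv2.COLOR_RGB2HSV)
m=(abs(w[...,0]-684)<40)&(abs(w[...,1]-122)<70)&(hsv[...,1]>140)&(hsv[...,0]>18)&(hsv[...,0]<35)
m=cv2.morphologyEx(m.astype(np.uint8),cv2.MORPH_OPEN,np.ones((2,2)))
n,l,st,cc=cv2.connectedComponentsWithStats(m); k=1+np.argmax(st[1:,4]); P=w[l==k]; P=P[P[:,2]>10]
print(st[k],rect(P[:,:2]),P[:,2].mean(), np.percentile(P[:,2],95))
E
```

```text
t 32.03 pos [679.7 116.4  99.2] rot [-3.1383e+00 -6.0000e-04  1.6921e+00] F [ 0.9  0.6 -0.1] w 85.5 | frame xy 200.4 117.3
[ 267  138   42  135 2208] (array([680.262146 , 125.6030426]), [np.float32(24.497406), np.float32(82.983315)], np.float32(1.69467)) 19.018909025455972 23.071102109446425
```

View pics/w12.png

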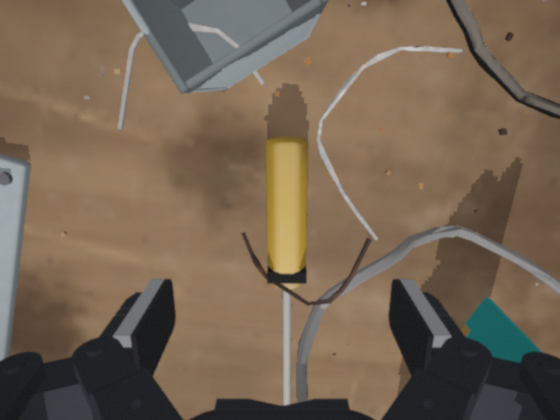

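{"api": "step_arm", "payload": {
  "deltas": [
    [[1,1,0,-20,0,0,0.002],[1,0.8,0,-20,0,0,0.002],[1,0,0,-20,0,0,0],[1,0,0,-15,0,0,0],[1,0,0,-8,0,0,0],[1,0,0,0,0,0,0],[1,0,0,0,0,0,0]]
  ]
}}

```text
clock: 32.67
eef_pos: [681.9, 119.8, 19.7]
tool_rot: [-3.141, -0.003, 1.697]
force: [1.0, 0.0, 0.5]
width: 85.4
```

```bash
python3 - <<'E'
from h import *
fr()
E
```

```text
t 32.67 pos [681.9 119.8  19.7] rot [-3.1413e+00 -2.8000e-03  1.6971e+00] F [1.  0.  0.5] w 85.4 | frame xy 201.8 121.0
```

{"api": "step_arm", "payload": {
  "deltas": [
    [[1,-0.5,-2,-5,0,0,0],[1,0,0,-3.5,0,0,0],[1,0,0,0,0,0,0],[0,0,0,0,0,0,0],[0,0,0,0,0,0,0],[0,0,0,0,0,0,0],[0,0,0,0,0,0,0],[0,0,0,0,0,0,0],[0,0,0,0,0,0,0]]
  ]
}}

```text
clock: 33.42
eef_pos: [681.4, 118.4, 11.4]
tool_rot: [3.141, -0.003, 1.698]
force: [-1.4, 0.3, 2.3]
width: 23.0
```

```bash
python3 - <<'E'
from h import *
fr(); print(ctrl.read_state()['qpos'].round(3))
im,d,i=shot('wrist','w13')
E
```

```text
t 33.42 pos [681.4 118.4  11.4] rot [ 3.1414e+00 -3.1000e-03  1.6978e+00] F [-1.4  0.3  2.3] w 23.0 | frame xy 201.6 119.6
[-0.017  0.985 -0.356  1.519  0.452  0.718 -0.442]
```

View pics/w13.png

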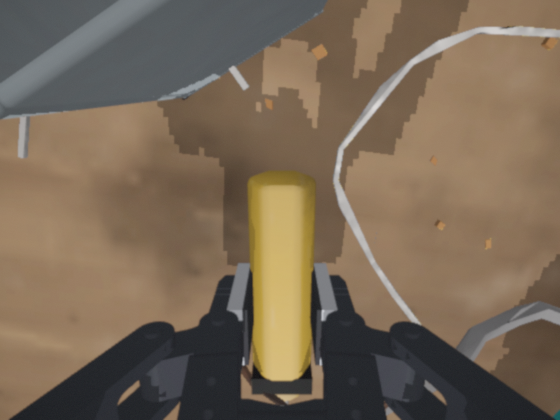

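{"api": "step_arm", "payload": {
  "deltas": [
    [[0,0,0,8,0,0,0],[0,0,0,16,0,0,0],[0,-1,-2,28,0,0,0],[0,-3,-2,35,0,0,0],[0,-3,-2,38,0,0,0],[0,-3,-2,38,0,0,0],[0,-3,-2,38,0,0,0],[0,-3,-2,38,0,0,0],[0,-3,-2,38,0,0,0],[0,-3,-2,38,0,0,0]]
  ]
}}

```text
clock: 34.3
eef_pos: [658.2, 102.1, 329.4]
tool_rot: [3.141, -0.003, 1.698]
force: [1.3, -0.2, -1.4]
width: 22.9
```

```bash
python3 - <<'E'
from h import *
fr(); print(ctrl.read_state()['qpos'].round(3))
im,d,i=shot('side','s14')
E
```

```text
t 34.3 pos [658.2 102.1 329.4] rot [ 3.1411e+00 -3.1000e-03  1.6983e+00] F [ 1.3 -0.2 -1.4] w 22.9 | frame xy 181.9 99.2
[ 0.07   0.616 -0.484  1.334  0.284  1.258 -0.297]
```

View pics/s14.png

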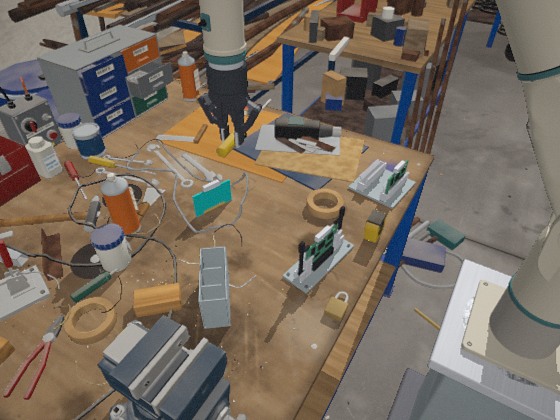

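{"api": "step_arm", "payload": {
  "deltas": [
    [[0,0,0,0,0.06,0.0077,0],[0,0,0,0,0.1,0.0128,0],[0,0,0,0,0.1,0.0128,0],[0,0,0,0,0.1,0.0128,0],[0,0,0,0,0.1,0.0128,0],[0,0,0,0,0.1,0.0128,0],[0,0,0,0,0.1,0.0128,0],[0,0,0,0,0.1,0.0128,0],[0,0,0,0,0.05,0.0064,0],[0,0,0,0,0,0,0]]
  ]
}}

```text
clock: 35.18
eef_pos: [659.3, 97.5, 322.8]
tool_rot: [-3.135, -0.82, 1.688]
force: [0.0, -0.1, -1.9]
width: 22.9
```

```bash
cat >> h.py <<'E'
def tl():
    s=ctrl.read_state(); Rm=R.from_euler('xyz',s['tool_rot']).as_matrix(); z=Rm[:,2]; x=Rm[:,0]; y=Rm[:,1]
    print('pos',s['eef_pos'].round(1),'tilt',np.arccos(-z[2]).round(3),'az',np.arctan2(z[1],z[0]).round(3),'jaw y',y.round(3),'x',x.round(3),'q',s['qpos'].round(2),'F',s['force'].round(1),'w',round(s['width'],1),'t',round(s['clock'],1))
E
python3 - <<'E'
from h import *
tl()
im,d,i=shot('side','s15')
E
```

```text
pos [659.3  97.5 322.8] tilt 0.82 az 1.697 jaw y [ 0.993  0.122 -0.005] x [-0.08   0.678  0.731] q [ 0.58  0.86 -0.82  1.35 -0.25  1.21  0.16] F [ 0.  -0.1 -1.9] w 22.9 t 35.2
```

View pics/s15.png

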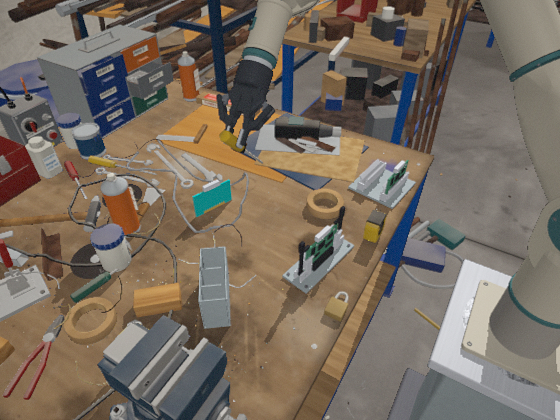

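{"api": "step_arm", "payload": {
  "deltas": [
    [[0,0,0,1,0.06,0.0077,0],[0,0,0,1,0.1,0.0128,0],[0,0,0,1,0.1,0.0128,0],[0,0,0,1,0.1,0.0128,0],[0,0,0,1,0.1,0.0128,0],[0,0,0,1,0.1,0.0128,0],[0,0,0,1,0.1,0.0128,0],[0,0,0,1,0.06,0.0077,0],[0,0,0,0,0,0,0]]
  ]
}}

```text
clock: 35.98
eef_pos: [658.7, 102.5, 330.7]
tool_rot: [-2.965, -1.545, 1.524]
force: [0.0, -0.3, -0.4]
width: 22.7
```

```bash
python3 - <<'E'
from h import *
tl()
im,d,i=shot('side','s16')
E
```

```text
pos [658.7 102.5 330.7] tilt 1.546 az 1.7 jaw y [ 0.992  0.129 -0.004] x [0.001 0.025 1.   ] q [ 0.75  1.27 -1.05  1.34 -0.54  1.29  0.41] F [ 0.  -0.3 -0.4] w 22.7 t 36.0
```

View pics/s16.png

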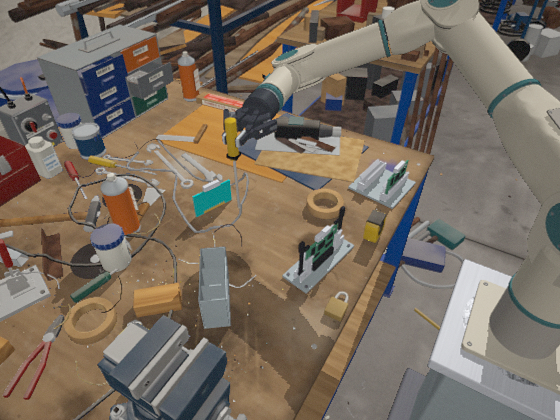

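{"api": "step_arm", "payload": {
  "deltas": [
    [[0,-1,8,0,0,0,0],[0,-2,15,0,0,0,0],[0,-2,18,0,0,0,0],[0,-2,18,0,0,0,0],[0,-2,18,0,0,0,0],[0,-2,18,0,0,0,0],[0,-2,15,0,0,0,0],[0,-2,10,0,0,0,0],[0,0,0,0,0,0,0],[0,0,0,0,0,0,0]]
  ]
}}

```text
clock: 36.87
eef_pos: [643.7, 223.1, 335.1]
tool_rot: [3.076, -1.544, 1.766]
force: [0.1, 0.1, -1.9]
width: 23.0
```

```bash
python3 - <<'E'
from h import *
tl()
im,d,i=shot('side','s17'); w=cloud(d,i)
c=im[120:330,160:310]; cv2.imwrite('pics/c17.png',cv2.resize(c,None,fx=2.8,fy=2.8,interpolation=cv2.INTER_CUBIC)[:,:,::-1])
im,d,i=shot('top','t17')
c=im[160:260,130:300]; cv2.imwrite('pics/c18.png',cv2.resize(c,None,fx=4.5,fy=4.5,interpolation=cv2.INTER_CUBIC)[:,:,::-1])
E
```

```text
pos [643.7 223.1 335.1] tilt 1.544 az 1.7 jaw y [0.992 0.129 0.002] x [-0.005  0.027  1.   ] q [ 0.64  1.25 -1.1   1.49 -0.61  1.06  0.47] F [ 0.1  0.1 -1.9] w 23.0 t 36.9
```

View pics/c17.png

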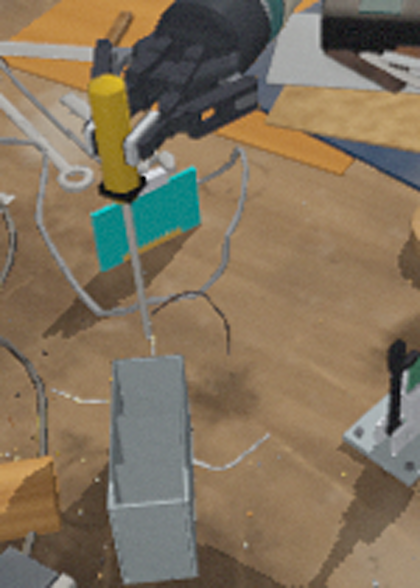

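View pics/c18.png

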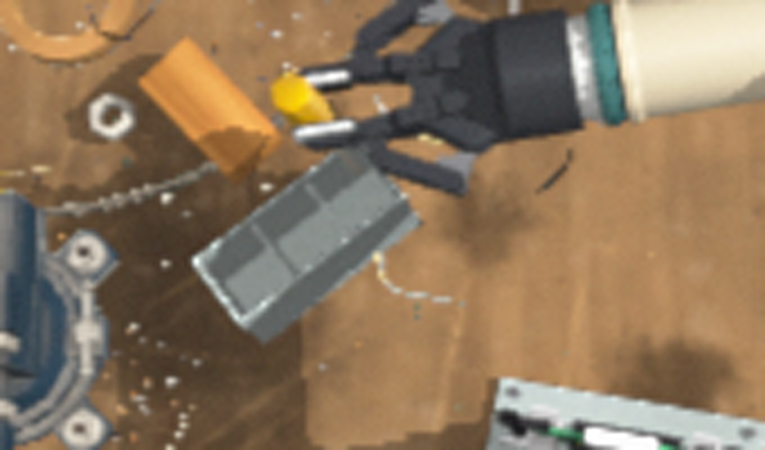

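```bash
python3 - <<'E'
from h import *
im,d,i=load('s17'); w=cloud(d,i)
m=(abs(w[...,0]-643)<40)&(abs(w[...,1]-224)<40)&(w[...,2]>115)&(w[...,2]<275)
for z0 in range(120,275,15):
    P=w[m&(w[...,2]>=z0)&(w[...,2]<z0+15)]
    print(z0,len(P),np.median(P,0).round(1) if len(P) else '')
print('minz',w[m][:,2].min())
E
```

```text
120 0 
135 11 [643.9 217.5 144.4]
150 11 [643.4 219.3 158.5]
165 13 [643.6 218.9 172.5]
180 14 [643.5 219.5 186.3]
195 15 [642.8 220.  203.9]
210 14 [643.  220.4 217.8]
225 17 [643.1 221.3 233.8]
240 16 [642.5 221.4 248.7]
255 15 [642.6 222.1 261.5]
270 7 [642.3 221.6 271.9]
minz 136.0042433869808
```

{"api": "step_arm", "payload": {
  "deltas": [
    [[0,-0.5,4,-6,0,0,0],[0,-0.5,4,-10,0,0,0],[0,0,0,-14,0,0,0],[0,0,0,-14,0,0,0],[0,0,0,-14,0,0,0],[0,0,0,-14,0,0,0],[0,0,0,-14,0,0,0],[0,0,0,-14,0,0,0],[0,0,0,0,0,0,0]]
  ]
}}

```text
clock: 37.72
eef_pos: [642.5, 229.8, 229.0]
tool_rot: [-2.959, -1.544, 1.516]
force: [-0.5, -0.2, -1.6]
width: 23.0
```

```bash
python3 - <<'E'
from h import *
tl()
im,d,i=shot('side','s18'); w=cloud(d,i)
c=im[120:330,160:310]; cv2.imwrite('pics/c19.png',cv2.resize(c,None,fx=2.8,fy=2.8,interpolation=cv2.INTER_CUBIC)[:,:,::-1])
E
```

```text
pos [642.5 229.8 229. ] tilt 1.544 az 1.698 jaw y [ 0.992  0.127 -0.005] x [0.001 0.027 1.   ] q [ 0.62  1.39 -1.04  1.48 -0.55  1.02  0.57] F [-0.5 -0.2 -1.6] w 23.0 t 37.7
```

View pics/c19.png

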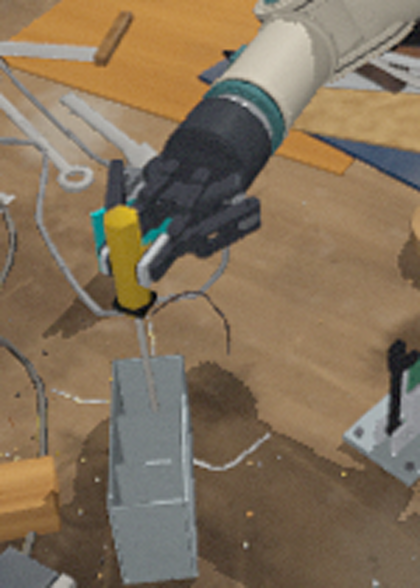

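{"api": "step_arm", "payload": {
  "deltas": [
    [[0,0,0,-8,0,0,0],[0,0,0,-8,0,0,0],[0,0,0,-5,0,0,0],[0,0,0,-2,0,0,0],[0,0,0,0,0,0,0]]
  ]
}}

```text
clock: 38.18
eef_pos: [643.0, 230.1, 210.3]
tool_rot: [-3.101, -1.545, 1.658]
force: [0.3, 0.2, -0.9]
width: 22.6
```

```bash
python3 - <<'E'
from h import *
tl()
E
```

```text
pos [643.  230.1 210.3] tilt 1.545 az 1.699 jaw y [ 0.992  0.128 -0.001] x [-0.002  0.025  1.   ] q [ 0.61  1.42 -1.04  1.46 -0.54  1.02  0.59] F [ 0.3  0.2 -0.9] w 22.6 t 38.2
```

{"api": "step_arm", "payload": {
  "deltas": [
    [[0,0,0,-4,0,0,0],[0,0,0,-2,0,0,0],[0,0,0,0,0,0,0],[0,0,0,0,0,0,0]]
  ]
}}

```text
clock: 38.52
eef_pos: [643.0, 230.1, 204.9]
tool_rot: [-3.125, -1.546, 1.682]
force: [-0.4, 0.2, -1.0]
width: 22.7
```

```bash
python3 - <<'E'
from h import *
tl()
E
```

```text
pos [643.  230.1 204.9] tilt 1.546 az 1.699 jaw y [ 0.992  0.128 -0.   ] x [-0.003  0.025  1.   ] q [ 0.61  1.43 -1.03  1.46 -0.54  1.02  0.59] F [-0.4  0.2 -1. ] w 22.7 t 38.5
```

{"api": "step_arm", "payload": {
  "deltas": [
    [[0.4,0,0,0,0,0,0],[1,0,0,0,0,0,0],[1,0,0,0,0,0,0],[1,0,0,0,0,0,0],[1,1,-8,0,0,0,0],[1,2,-18,0,0,0,0],[1,3.5,-28,0,0,0,0],[1,3.5,-28,0,0,0,0],[1,3.5,-28,0,0,0,0],[1,0,0,0,0,0,0]]
  ]
}}

```text
clock: 39.35
eef_pos: [660.1, 112.9, 203.2]
tool_rot: [3.133, -1.541, 1.697]
force: [1.0, -0.8, -0.7]
width: 85.5
```

```bash
python3 - <<'E'
from h import *
tl()
im,d,i=shot('side','s20'); w=cloud(d,i)
c=im[120:330,160:310]; cv2.imwrite('pics/c20.png',cv2.resize(c,None,fx=2.8,fy=2.8,interpolation=cv2.INTER_CUBIC)[:,:,::-1])
E
```

```text
pos [660.1 112.9 203.2] tilt 1.541 az 1.688 jaw y [0.993 0.117 0.   ] x [-0.004  0.03   1.   ] q [ 0.71  1.42 -0.98  1.32 -0.48  1.24  0.54] F [ 1.  -0.8 -0.7] w 85.5 t 39.4
```

View pics/c20.png

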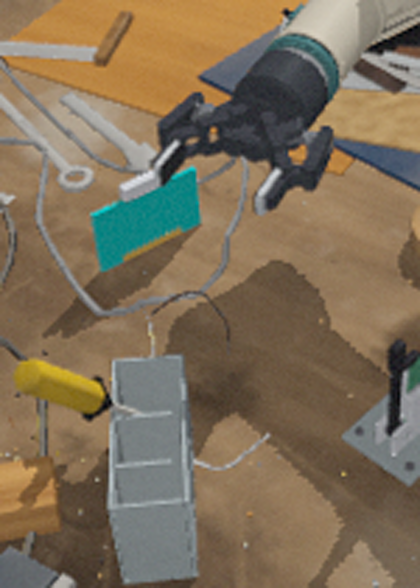

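{"api": "step_arm", "payload": {
  "deltas": [
    [[1,3,-25,3,0,0,0],[1,3,-25,3,0,0,0],[1,0,0,0,0,0,0],[1,0,0,0,0,0,0],[1,0,0,0,0,0,0],[1,0,0,0,0,0,0]]
  ]
}}

```text
clock: 39.9
eef_pos: [661.6, 71.7, 211.2]
tool_rot: [-3.112, -1.547, 1.672]
force: [0.1, 0.0, -0.5]
width: 85.2
```

```bash
cat > meas.py <<'E'
from h import *
import sys
def meas(fn):
    im,d,i=load(fn); w=cloud(d,i)
    hsv=cv2.cvtColor(im,cv2.COLOR_RGB2HSV)
    m=(abs(w[...,0]-640)<200)&(abs(w[...,1]-240)<200)&(hsv[...,1]>150)&(hsv[...,0]>18)&(hsv[...,0]<32)&(w[...,2]>70)
    n,l,st,cc=cv2.connectedComponentsWithStats(m.astype(np.uint8)); k=1+np.argmax(st[1:,4]); P=w[l==k]; c=np.median(P,0)
    v=cv2.fitLine(np.float32(P),cv2.DIST_HUBER,0,.01,.01).ravel(); dr=v[:3]*np.sign(v[2])
    print(fn,st[k],'c',c.round(1),'dir',dr.round(3),'lean deg',np.degrees(np.arccos(dr[2])).round(1),'az',np.degrees(np.arctan2(dr[1],dr[0])).round(0))
    print('tip est',(c-200*dr).round(0))
E
python3 - <<'E'
from meas import *
tl()
shot('side','s21'); meas('s21'); shot('top','t21'); meas('t21')
im=load('s21')[0]; c=im[200:330,120:270]; cv2.imwrite('pics/c21.png',cv2.resize(c,None,fx=4,fy=4,interpolation=cv2.INTER_CUBIC)[:,:,::-1])
im=load('t21')[0]; c=im[150:260,120:290]; cv2.imwrite('pics/c22.png',cv2.resize(c,None,fx=4,fy=4,interpolation=cv2.INTER_CUBIC)[:,:,::-1])
E
```

```text
pos [661.6  71.7 211.2] tilt 1.547 az 1.701 jaw y [ 0.991  0.13  -0.001] x [-0.002  0.024  1.   ] q [ 0.74  1.42 -0.97  1.26 -0.46  1.35  0.52] F [ 0.1  0.  -0.5] w 85.2 t 39.9
s21 [165 248  33  20 386] c [644.8 313.7 178.9] dir [0.137 0.588 0.797] lean deg 37.1 az 77.0
tip est [617. 196.  19.]
t21 [166 188  26  14 208] c [650.9 304.  177.4] dir [0.072 0.606 0.792] lean deg 37.6 az 83.0
tip est [636. 183.  19.]
```

View pics/c21.png

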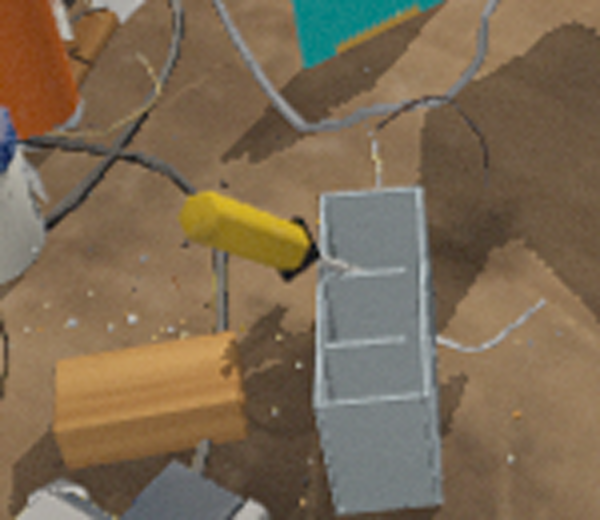

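View pics/c22.png

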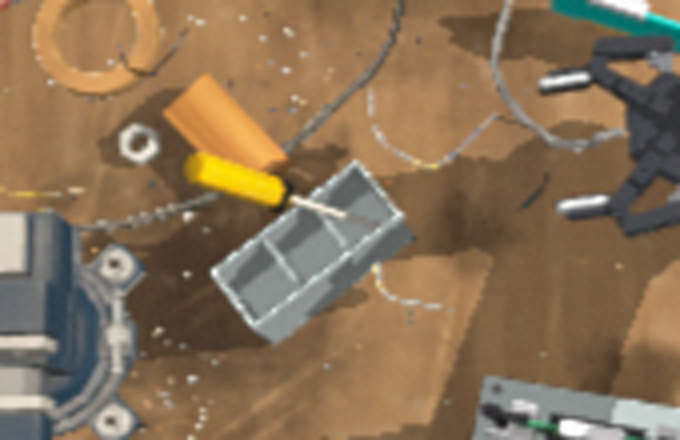

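{"api": "step_arm", "payload": {
  "deltas": [
    [[1,2,-20,20,0,0,0],[1,2,-25,25,0,0,0],[1,2,-25,25,0,0,0],[1,2,-25,25,0,0,0],[1,2,-25,25,0,0,0],[1,2,-25,20,0,0,0],[1,2,-25,10,0,0,0],[1,0,0,0,0,0,0]]
  ]
}}

```text
clock: 40.67
eef_pos: [678.0, -104.4, 363.6]
tool_rot: [2.984, -1.542, 1.849]
force: [-0.1, -0.2, -0.2]
width: 85.2
```

```bash
python3 - <<'E'
from meas import *
tl()
shot('side','s22'); meas('s22'); shot('top','t22'); meas('t22')
E
```

```text
pos [ 678.  -104.4  363.6] tilt 1.543 az 1.691 jaw y [0.993 0.12  0.004] x [-0.008  0.027  1.   ] q [ 0.83  1.3  -0.99  0.91 -0.51  1.76  0.27] F [-0.1 -0.2 -0.2] w 85.2 t 40.7
s22 [165 248  33  20 384] c [645.1 313.6 179. ] dir [0.151 0.583 0.799] lean deg 37.0 az 75.0
tip est [615. 197.  19.]
t22 [166 188  26  14 208] c [651.1 304.6 176.3] dir [0.081 0.611 0.787] lean deg 38.1 az 82.0
tip est [635. 182.  19.]
```

View pics/s22.png

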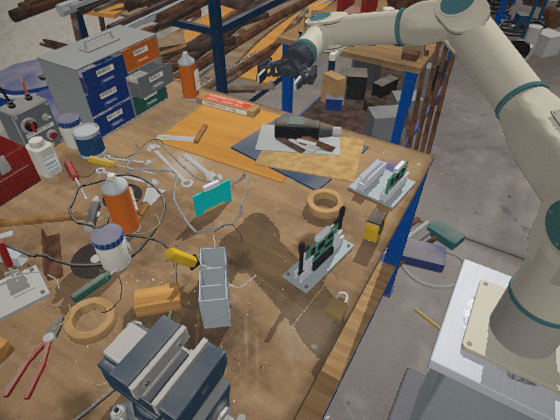

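View pics/t22.png

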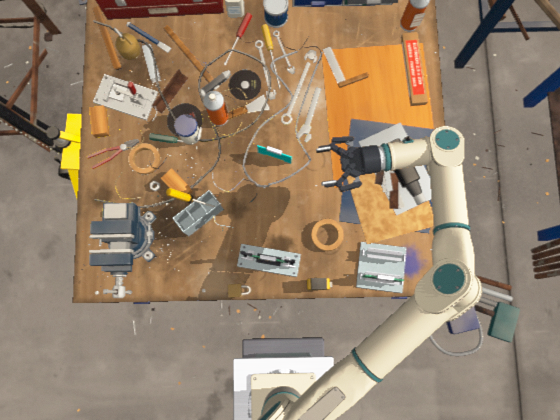

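```bash
python3 - <<'E'
from h import *
im,d,i=load('t22'); w=cloud(d,i)
for nm,c,z0 in(('frame',FC,100),('near',RN,90),('far',RF,90)):
    m=(np.hypot(w[...,0]-c[0],w[...,1]-c[1])<30)&(w[...,2]>z0)
    print(nm,m.sum(),np.median(w[m],0).round(1) if m.any() else '')
a=load('top0')[0].astype(int); b=im.astype(int)
c=np.hstack([load('s22')[0][140:300,250:430],load('side0')[0][140:300,250:430]]); cv2.imwrite('pics/c30.png',cv2.resize(c,None,fx=2.2,fy=2.2)[:,:,::-1])
E
```

```text
frame 65 [460.6  38.  108.6]
near 157 [ 387.9 -334.   486.7]
far 0
```

View pics/c30.png

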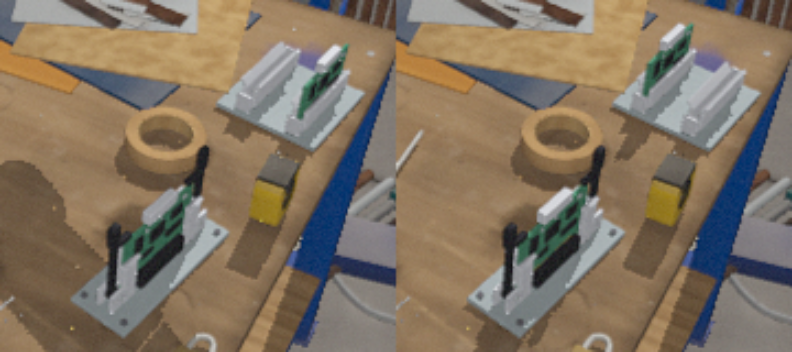

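The frame looks the same as it did at the start, now with the new board seated and both levers upright. The old board stands in the near slot and the far slot is empty. Handing the job in.

```bash
python3 -c "
from cell import ctrl
print(ctrl.finish_job())"
```

```text
the job is handed in; nothing more can be done
None
```

The board is changed and the one screwdriver on the near half of the bench is in the caddy. I handed the job in at about 41 s. No verdict was reported.

- **Board change:** I swung both levers fully outward, which raised the old board about 10 mm, and stood it in the near rack slot (handle top at 99 mm, fully down). I then set the new board in the frame and swung both levers in to their stops with about 18 N. The new board's handle top is at 109.5 mm, against 109.4 mm for the old board when it was seated.
- **Screwdriver:** Only the yellow one lay round the card frame. I stood it handle up in the caddy's end cup on the -y side. The red, yellow and green-handled ones at the back I left alone, and also the turquoise board.
- **Last checks:** The last pictures show both levers upright, the far rack slot empty, the other things on the bench where they were and the arm clear of everything.
- **Didn't go as planned:** After release the yellow driver slid into a corner of its cup, so it leans instead of standing straight. The camera fit gives about 37°. That puts its tip outside the cup wall, so I think the true lean is about 33°. It had not moved between two looks 0.8 s apart, and I left it.

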